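Resin castings from the curing rack to the finishing rack, in pouring order

ROBOT

A 6-joint arm with a two-finger parallel gripper is mounted at the origin on the work surface; the furniture and walls round the work are solid. World frame = base frame: x ahead of the robot, y to its left, z up, the work surface at z = 0. Lengths are in m, angles in degrees, forces in N, time in s.
With the tool pointing down it reaches from about 0.375 to 0.9 m from the base axis. Payload 3.1 kg.
Tool frame: the origin (TCP) lies between the finger pads; the fingertips stand 22 mm ahead of it and the grasp point (between the pads) lies 3 mm ahead of it; y points along the fingers, x is the direction in which the jaws open and shut, and the axes are right-handed (so a half turn about y gives the same grasp; the last joint's range is limited). The gripper opens to 87 mm and grips with 3 to 60 N. Pads are 19 mm wide; open, the fingers measure 117 mm over their backs; the gripper's body (75 mm by 190 mm) begins 51 mm behind the grasp point.
Start: joints at [65.289, 30.224, 82.088, -0, 67.689, -10.227], TCP at [0.156, 0.605, 0.217] pointing down, gripper open.
Joint ranges: [-176.69, 176.69], [-43.24, 126.21], [12.49, 139.97], [-82, 262], [0, 151.66], [-163.58, 163.58]. Speed limits (degrees/s): [159.86, 159.86, 180, 180, 180, 180].

INTERFACE

Orientations are given as a 3x3 rotation matrix whose columns are the frame's x, y, z axes.
In Python, from rig import bot, imaging, workorder gives the robot as it stands. The module is installed in compiled form; this text tells all that it offers.
- The arm moves only by the tool drive_tool, never from a script. Its argument "commands" is a list of rows, each an object of numbers: "dx", "dy", "dz": the shift along the tool's x, y, z normalised to -1 to 1, where 1 is 4 cm; "wx", "wy", "wz": the turn, a rotation vector about the tool's x, y, z normalised to -1 to 1, where 1 is pi/2 rad; "grip": the finger opening in mm, from 0 to 87. In form: [{"dx": .., "dy": .., "dz": .., "wx": .., "wy": .., "wz": .., "grip": ..}, ...]. A call has 1 to 8 rows; each row shifts and turns the commanded pose from where the row before left it, along the tool's axes as they then stand; what a row does not reach is not made up. A row lasts 1/8 s, in which the tool goes at most 62.5 mm and 10.7 degrees, less where a joint would pass 70% of its speed; a pose out of reach is approached as far as the arm can. A call with a number of a shift or a turn outside -1 to 1 is refused whole. A call with a gripper value outside its range is refused whole. The fingers move at their own pace and stop on an object; the grip force is fixed at half the most. Time passes only in rows, so rows that do not move let the fingers close. It gives the time, the measured TCP pose, the force and the opening at its end, in the units of the state.
- bot.read_state(): the state, without advancing time (a new reading comes with each control period).
- imaging.capture(name): name is "side" or "top"; returns (picture, depth): 384x512x3 uint8, red, green, blue; 384x512 float32, m along the optical axis (not along the pixel's ray), 0 where there is no reading.
- imaging.get_calibration(name): a dict with "mtx" (3x3 intrinsics, pixels), "dist" ([k1, k2, p1, p2, k3] as OpenCV has them; the pictures are not rectified), "world_to_cam" (4x4, takes a point from world to camera coordinates). Camera axes: x right, y down, z forward; pixel columns grow to the right and rows downward; lengths in m; the calibration is good to about 2 mm. A picture is of the moment at which its call begins. get_calibration takes no time and is no camera call.
- workorder.hand_in(): hands the job in, once; it reports no verdict.
The state is a dict: "time_s": time; "joint_positions": joint angles; "qvel": joint speeds; "tau": joint torques, N m; "position": TCP position; "tcp_rot": TCP orientation; "force": force on the tool from outside, world axes, zero at the start; "moment": the same for the moment, N m; "opening": opening from 0.0 (shut) to 1.0 (fully open).
Only numpy, scipy, OpenCV 4.12 (cv2) and the standard library are available. Lean on these libraries where they do the work, as an engineer would, in place of code of your own. Each camera call takes 0.05 s, during which the arm holds its last target. There are 200 camera calls.

TASK

The four resin castings on the curing rack have set, and they stand there in the order in which they were poured. Lift each one out of its mould half and stand it upright in a pocket of the wooden finishing rack, in the same order from left to right, so that they will be sanded in pouring order. Set each one down rather than let it drop.

Things in the scene. Friction and masses are not known exactly. Their poses are not given: they have to be found in the camera images.
- dome: the round casting: a pale marbled resin cylinder 38 mm across with a domed top, 50 mm tall; sides upright to 40 mm above its base; about 80 g. Origin: centre of its base. Starts upright in its mould, axes as the mould's; grip its +x and -x sides (front and back) about 32 mm above the base, clear of rims and neighbours.
- obelisk: the square casting: pale marbled resin, 36 x 36 mm with a pyramid top, 58 mm tall, flats facing its x and y; sides upright to 40 mm above its base; about 80 g. Origin: centre of its base. Starts upright in its mould, axes as the mould's; grip its +x and -x sides (front and back) about 32 mm above the base, clear of rims and neighbours.
- crystal: the six-sided casting: pale marbled resin, 36 mm over the flats (which face +x and -x), 41.6 mm over the corners (along y), pointed top, 64 mm tall; sides upright to 40 mm above its base; about 80 g. Origin: centre of its base. Starts upright in its mould, axes as the mould's; grip its +x and -x sides (front and back) about 32 mm above the base, clear of rims and neighbours.
- gable: the oblong casting: pale marbled resin, 30 mm in x by 42 mm in y, with a roof-shaped top whose ridge runs along y, 52 mm tall; sides upright to 40 mm above its base; about 80 g. Origin: centre of its base. Starts upright in its mould, axes as the mould's; grip its +x and -x sides (front and back) about 32 mm above the base, clear of rims and neighbours.
- mould_dome: fixed lower half of a casting mould: grey block 54 x 54 x 13 mm with a round cavity, 8 mm deep with 1.5 mm of play all round, in which the dome casting stands. Origin: centre of its underside, 8 mm above the table; the casting's base starts 5 mm above it. x runs across the row, y along the row to the left.
- mould_obelisk: fixed lower half of a casting mould: grey block 54 x 54 x 13 mm with a square cavity, 8 mm deep with 1.5 mm of play all round, in which the obelisk casting stands. Origin: centre of its underside, 8 mm above the table; the casting's base starts 5 mm above it. x runs across the row, y along the row to the left.
- mould_crystal: fixed lower half of a casting mould: grey block 54 x 54 x 13 mm with a hexagonal cavity, 8 mm deep with 1.5 mm of play all round, in which the crystal casting stands. Origin: centre of its underside, 8 mm above the table; the casting's base starts 5 mm above it. x runs across the row, y along the row to the left.
- mould_gable: fixed lower half of a casting mould: grey block 54 x 54 x 13 mm with an oblong cavity, 8 mm deep with 1.5 mm of play all round, in which the gable casting stands. Origin: centre of its underside, 8 mm above the table; the casting's base starts 5 mm above it. x runs across the row, y along the row to the left.
- curing_rack: fixed curing rack, a plywood board with aluminium edges and brass levelling screws, 66 mm (x) by 282 mm (y), with the four moulds in a row along its y. Origin: its centre, on the table top. Moulds' centres at x = 0, y = +90, +30, -30, -90 mm; +y is the left end seen from the robot (turned at most 15 degrees). Which mould is in which bay changes.
- finishing_rack: fixed finishing rack of light wood, 70 mm (x) by 270 mm (y), 18 mm high between the 28 mm high end cheeks, with four empty felt-floored pockets in a row along its y. Origin: its centre, on the table top. Pocket centres at x = 0, y = +90, +30, -30, -90 mm; +y is the left end seen from the robot. Pockets 54 x 54 mm, 10 mm deep, floor 8 mm above the table, 6 mm walls between.
Mind the look-alikes: they are no part of the job. What is shaped like the obelisk but blue or orange is not meant. What is shaped like the dome but red is not meant.

How it is judged (in metres and radians):
At the end, for the whole second after the job is handed in: Each casting stands upright (within 0.1 rad) on the floor of the finishing-rack pocket whose place in the row, counted from the left (+y) end, is that of its mould on the curing rack; within 13 mm of the pocket's centre in the rack's x and y; released and at rest (((y of mould_dome in the frame of curing_rack between 0.08 and 0.1 m and y of dome in the frame of finishing_rack between 0.077 and 0.103 m) or (y of mould_dome in the frame of curing_rack between 0.02 and 0.04 m and y of dome in the frame of finishing_rack between 0.017 and 0.043 m) or (y of mould_dome in the frame of curing_rack between -0.04 and -0.02 m and y of dome in the frame of finishing_rack between -0.043 and -0.017 m) or (y of mould_dome in the frame of curing_rack between -0.1 and -0.08 m and y of dome in the frame of finishing_rack between -0.103 and -0.077 m)) and x of dome in the frame of finishing_rack between -0.013 and 0.013 m and height (world z) of each of dome, obelisk, crystal, gable below 0.0105 m and angle between each of dome, obelisk, crystal, gable's own z axis and vertical below 0.1 rad and linear speed of each of dome, obelisk, crystal, gable below 0.02 m/s and angular speed of each of dome, obelisk, crystal, gable below 0.2 rad/s and contact force between the fingers and dome below 0.05 N and ((y of mould_obelisk in the frame of curing_rack between 0.08 and 0.1 m and y of obelisk in the frame of finishing_rack between 0.077 and 0.103 m) or (y of mould_obelisk in the frame of curing_rack between 0.02 and 0.04 m and y of obelisk in the frame of finishing_rack between 0.017 and 0.043 m) or (y of mould_obelisk in the frame of curing_rack between -0.04 and -0.02 m and y of obelisk in the frame of finishing_rack between -0.043 and -0.017 m) or (y of mould_obelisk in the frame of curing_rack between -0.1 and -0.08 m and y of obelisk in the frame of finishing_rack between -0.103 and -0.077 m)) and x of obelisk in the frame of finishing_rack between -0.013 and 0.013 m and contact force between the fingers and obelisk below 0.05 N and ((y of mould_crystal in the frame of curing_rack between 0.08 and 0.1 m and y of crystal in the frame of finishing_rack between 0.077 and 0.103 m) or (y of mould_crystal in the frame of curing_rack between 0.02 and 0.04 m and y of crystal in the frame of finishing_rack between 0.017 and 0.043 m) or (y of mould_crystal in the frame of curing_rack between -0.04 and -0.02 m and y of crystal in the frame of finishing_rack between -0.043 and -0.017 m) or (y of mould_crystal in the frame of curing_rack between -0.1 and -0.08 m and y of crystal in the frame of finishing_rack between -0.103 and -0.077 m)) and x of crystal in the frame of finishing_rack between -0.013 and 0.013 m and contact force between the fingers and crystal below 0.05 N and ((y of mould_gable in the frame of curing_rack between 0.08 and 0.1 m and y of gable in the frame of finishing_rack between 0.077 and 0.103 m) or (y of mould_gable in the frame of curing_rack between 0.02 and 0.04 m and y of gable in the frame of finishing_rack between 0.017 and 0.043 m) or (y of mould_gable in the frame of curing_rack between -0.04 and -0.02 m and y of gable in the frame of finishing_rack between -0.043 and -0.017 m) or (y of mould_gable in the frame of curing_rack between -0.1 and -0.08 m and y of gable in the frame of finishing_rack between -0.103 and -0.077 m)) and x of gable in the frame of finishing_rack between -0.013 and 0.013 m and contact force between the fingers and gable below 0.05 N); the robot touches nothing.
It fails at once if a casting is let go in the air and falls (moving faster than 0.4 m/s with its base more than 30 mm above the table and nothing touching it) ((contact force between dome and anything else below 0.02 N and height (world z) of dome above 0.03 m and linear speed of dome above 0.4 m/s) or (contact force between obelisk and anything else below 0.02 N and height (world z) of obelisk above 0.03 m and linear speed of obelisk above 0.4 m/s) or (contact force between crystal and anything else below 0.02 N and height (world z) of crystal above 0.03 m and linear speed of crystal above 0.4 m/s) or (contact force between gable and anything else below 0.02 N and height (world z) of gable above 0.03 m and linear speed of gable above 0.4 m/s)).
It also fails if it takes over 80 s, if anything falls off the work surface, if the arm or the gripper's body presses on something with over 40 N, if the wrist force passes 120 N, or if a joint passes its speed limit or range.

## Working session

There is one attempt and no reset: what is moved stays moved. The work goes in short steps, Python scripts to look and compute and a tool call to move; the robot and the scene stay as the last step left them, time stands still between calls to the robot, and variables do not carry over. Pictures are saved under pics/ and viewed, on a budget of 14 in all, crops included, one or two more only if the job needs it, and the job is handed in when it is done.

Besides the shell and the picture viewer there is one more tool, called as a command line: name --argument value ..., lists and objects as JSON in quotes. drive_tool: Moves the arm, as the interface text tells. Its arguments: {"type":"object","properties":{"commands":{"type":"array"}},"required":["commands"]}

```bash
mkdir -p pics; cat > h.py <<'E'
import numpy as np, cv2, pickle
from rig import bot, imaging, workorder
def cap(n,save=None):
    p,d=imaging.capture(n)
    if save: cv2.imwrite('pics/'+save,p[...,::-1])
    return p,d
def cloud(n,d):
    c=imaging.get_calibration(n); K=np.array(c['mtx'],float); D=np.array(c['dist'],float); T=np.linalg.inv(np.array(c['world_to_cam']))
    h,w=d.shape; v,u=np.mgrid[:h,:w]
    q=cv2.undistortPoints(np.stack([u,v],-1).reshape(-1,1,2).astype(np.float64),K,D).reshape(h,w,2)
    P=np.dstack([q*d[...,None],d])
    W=P@T[:3,:3].T+T[:3,3]; W[d<=0]=np.nan
    return W
E
python3 - <<'E'
from h import *
s=bot.read_state(); print({k:np.round(v,3).tolist() for k,v in s.items()})
for n in('top','side'):
    p,d=cap(n,n+'0.png'); c=imaging.get_calibration(n); print(n,np.linalg.inv(c['world_to_cam']).round(3).tolist(),c['mtx']); np.savez(n+'0.npz',p=p,d=d)
E
```

```text
{'time_s': 0.0, 'joint_positions': [65.288, 30.279, 82.157, -0.0, 67.688, -10.228], 'qvel': [0.098, 0.034, -0.007, -0.001, 0.075, 0.086], 'tau': [-0.0, -44.004, -17.659, 0.063, 0.058, -0.0], 'position': [0.156, 0.604, 0.216], 'tcp_rot': [[0.25, -0.001, -0.968], [0.968, -0.002, 0.25], [-0.002, -1.0, 0.0]], 'force': [0.317, 0.1, 0.437], 'moment': [-0.042, 0.026, 0.014], 'opening': 1.004}
top [[-0.023, -0.997, 0.07, 0.429], [-1.0, 0.022, -0.012, -0.142], [0.01, -0.071, -0.997, 0.898], [0.0, 0.0, 0.0, 1.0]] [[468.71121663   0.         258.32639918]
 [  0.         468.71121663 196.63283721]
 [  0.           0.           1.        ]]
side [[-0.986, -0.093, 0.139, 0.391], [-0.165, 0.422, -0.891, 0.618], [0.025, -0.902, -0.432, 0.409], [0.0, 0.0, 0.0, 1.0]] [[378.93552043   0.         264.96035412]
 [  0.         378.93552043 196.01884029]
 [  0.           0.           1.        ]]
```

View pics/top0.png

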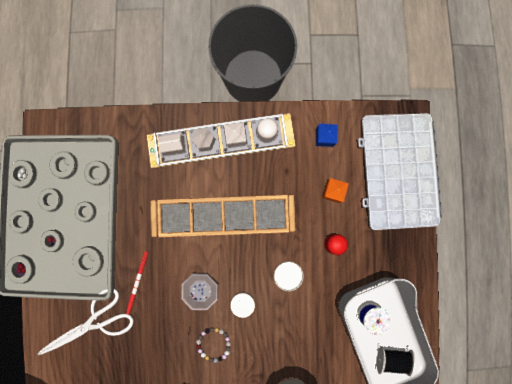

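View pics/side0.png

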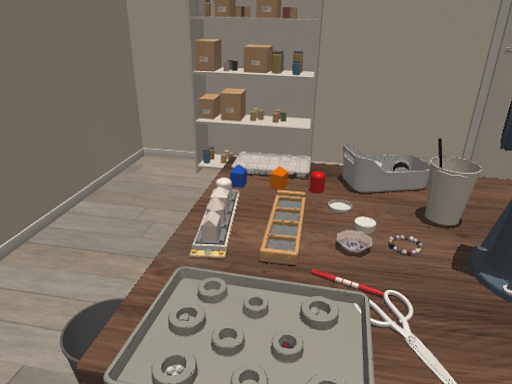

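Top view: curing rack from (150,150) to (293,130) with castings at about (172,145), (205,140), (235,135) and the dome at (267,130). The empty finishing rack runs from (152,218) to (294,213), and blue, orange and red look-alikes are at right. The side view confirms the row. Next I measure with depth.

```bash
python3 - <<'E'
from h import *
z=np.load('top0.npz');p,d=z['p'],z['d'];W=cloud('top',d)
cv2.imwrite('pics/crop1.png',cv2.resize(p[105:250,140:310],None,fx=4.6,fy=4,interpolation=cv2.INTER_CUBIC)[...,::-1])
def roi(m,a,b,c,e):
    o=np.zeros_like(m);o[a:b,c:e]=m[a:b,c:e];return o
Z=W[...,2]
# castings: above 36mm, in curing-rack area
m=roi(Z>0.036,108,172,145,300).astype(np.uint8)
n,l,st,ce=cv2.connectedComponentsWithStats(m)
for i in range(1,n):
    if st[i,4]>40:
        q=W[l==i]; print('cast',ce[i].round(),st[i,4],'min',q.min(0).round(4),'max',q.max(0).round(4),'mean',q.mean(0).round(4)); t=q[q[:,2]>q[:,2].max()-.006]; print('   top',t.mean(0).round(4))
        for lo in(.036,.046,.053,.06,.066,.07):
            b=q[q[:,2]>lo]; 
            if len(b)>8: print('   ',lo,cv2.minAreaRect((b[:,:2]*1000).astype(np.float32)),len(b))
# racks: minAreaRect on heights
for name,r,lo,hi in(('fin',(190,245,145,300),.012,.035),('cur',(108,172,145,300),.005,.028)):
    m=roi((Z>lo)&(Z<hi),*r).astype(np.uint8)
    n,l,st,ce=cv2.connectedComponentsWithStats(m); i=1+np.argmax(st[1:,4]); q=W[l==i]
    print(name,cv2.minAreaRect((q[:,:2]*1000).astype(np.float32)),np.percentile(q[:,2],[5,50,95]),len(q))
print('floor z',np.nanmedian(Z[205:225,170:185]), 'table',np.nanmedian(Z[175:190,180:280]))
E
```

```text
cast [267. 129.] 372 min [ 0.5954 -0.1893  0.0364] max [ 0.6321 -0.1524  0.0681] mean [ 0.6118 -0.1706  0.0588]
   top [ 0.6143 -0.1712  0.0635]
    0.036 ((613.6876831054688, -170.842041015625), (36.805362701416016, 36.535987854003906), 88.86389923095703) 372
    0.046 ((613.6876831054688, -170.842041015625), (36.805362701416016, 36.535987854003906), 88.86389923095703) 348
    0.053 ((614.1183471679688, -170.7928924560547), (36.69465637207031, 35.74422836303711), 88.50865173339844) 333
    0.06 ((614.7728881835938, -170.79978942871094), (30.717527389526367, 30.473947525024414), 25.173995971679688) 200
cast [235. 133.] 416 min [ 0.587  -0.1302  0.0365] max [ 0.6267 -0.092   0.073 ] mean [ 0.6046 -0.1118  0.0586]
   top [ 0.6069 -0.1114  0.069 ]
    0.036 ((607.126708984375, -111.44356536865234), (37.060794830322266, 35.91270446777344), 7.4662299156188965) 416
    0.046 ((607.126708984375, -111.44356536865234), (37.060794830322266, 35.91270446777344), 7.4662299156188965) 397
    0.053 ((606.8184204101562, -111.40396118164062), (36.423702239990234, 35.65116500854492), 6.871294975280762
[... 1536 characters left out ...]
2871094) 367
    0.053 ((591.2869873046875, 7.824335098266602), (28.891334533691406, 41.41177749633789), 6.902976036071777) 332
    0.06 ((590.8654174804688, 7.649890899658203), (16.561569213867188, 39.854957580566406), 7.217038154602051) 163
    0.066 ((590.5728759765625, 10.640583038330078), (2.94709849357605, 29.5164852142334), 8.806923866271973) 10
fin ((456.6629638671875, -84.36941528320312), (70.45565032958984, 270.22119140625), 1.1278578042984009) [0.01504726 0.01868004 0.02872195] 2135
cur ((602.8939819335938, -81.76052856445312), (66.16275787353516, 282.26739501953125), 7.185336589813232) [0.00691084 0.01703384 0.02348747] 3240
floor z 0.0081547762563422 table 0.00031415147239144403
```

View pics/crop1.png

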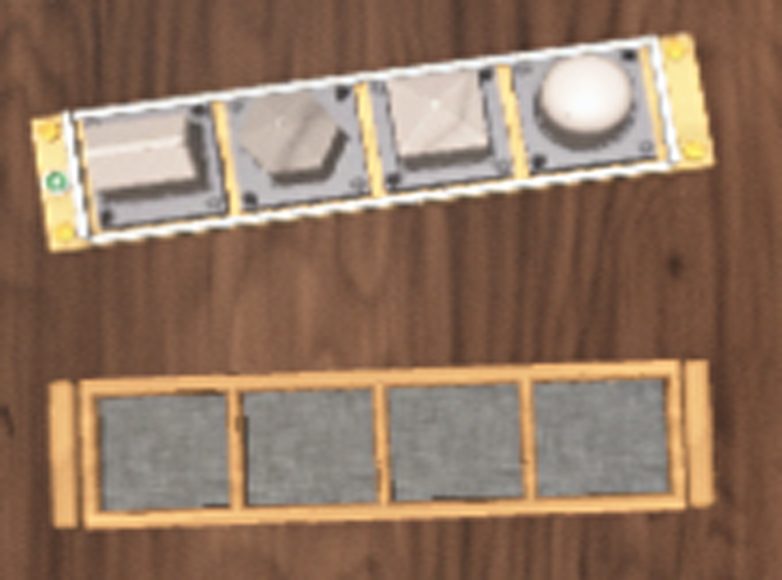

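Order from left to right: gable, crystal, obelisk, dome. The measured castings agree with the rack geometry. First I turn the jaws to the curing rack's axes.

drive_tool --commands '[{"wy":0.095},{"wy":0.095},{"wy":0.095},{"wy":0.095},{"wy":0.095},{"wy":0.095},{"wy":0.095},{"wy":0.095}]'

```text
schema error: expected keys dx, dy, dz, wx, wy, wz, grip
```

```bash
cat >> h.py <<'E'
def rz(a): a=np.radians(a); return np.array([[np.cos(a),-np.sin(a)],[np.sin(a),np.cos(a)]])
CUR=(np.array([.6029,-.0818]),7.19); FIN=(np.array([.4567,-.0844]),1.13)
def spot(r,y): return r[0]+rz(r[1])@np.array([0,y])
def go(target,ang):
    """remaining shift/turn to target xyz & jaw angle, tool axes in units"""
    s=bot.read_state(); R=np.array(s['tcp_rot']); e=np.array(target)-s['position']
    print('t',round(s['time_s'],2),'pos',np.round(s['position'],4),'jaw',np.degrees(np.arctan2(R[1,0],R[0,0])).round(2),'Rz',R[2].round(3),'open',s['opening'],'F',np.round(s['force'],1))
    print('units dxyz now',(R.T@e/.04).round(3),'wy',round((np.degrees(np.arctan2(R[1,0],R[0,0]))-ang)/90,4))
E
python3 - <<'E'
from h import *
for y in(.09,.03,-.03,-.09): print(y,spot(CUR,y).round(4),spot(FIN,y).round(4))
go([*spot(CUR,.09),.115],7.19); print(bot.read_state()['joint_positions'])
E
```

```text
0.09 [0.5916 0.0075] [0.4549 0.0056]
0.03 [ 0.5991 -0.052 ] [ 0.4561 -0.0544]
-0.03 [ 0.6067 -0.1116] [ 0.4573 -0.1144]
-0.09 [ 0.6142 -0.1711] [ 0.4585 -0.1744]
t 0.1 pos [0.156  0.6045 0.2161] jaw 75.52 Rz [-0.002 -1.     0.   ] open 1.0004317302491015 F [ 0.9 -0.1  0. ]
units dxyz now [-11.723   2.544 -14.279] wy 0.7592
[ 6.52907821e+01  3.02740968e+01  8.21494403e+01 -1.73844553e-04
  6.76891083e+01 -1.02264456e+01]
```

drive_tool --commands '[{"dx":0,"dy":0,"dz":0,"wx":0,"wy":0.095,"wz":0,"grip":87},{"dx":0,"dy":0,"dz":0,"wx":0,"wy":0.095,"wz":0,"grip":87},{"dx":0,"dy":0,"dz":0,"wx":0,"wy":0.095,"wz":0,"grip":87},{"dx":0,"dy":0,"dz":0,"wx":0,"wy":0.095,"wz":0,"grip":87},{"dx":0,"dy":0,"dz":0,"wx":0,"wy":0.095,"wz":0,"grip":87},{"dx":0,"dy":0,"dz":0,"wx":0,"wy":0.095,"wz":0,"grip":87},{"dx":0,"dy":0,"dz":0,"wx":0,"wy":0.095,"wz":0,"grip":87},{"dx":0,"dy":0,"dz":0,"wx":0,"wy":0.095,"wz":0,"grip":87}]'

```text
time_s: 1.1
position: [0.1561, 0.6047, 0.2163]
tcp_rot: [[0.993, -0.001, -0.119], [0.119, -0.001, 0.993], [-0.001, -1.0, -0.001]]
force: [-0.1, -0.2, -0.9]
opening: 1.0
```

```bash
python3 - <<'E'
from h import *
go([*spot(CUR,.09),.115],7.19)
E
```

```text
t 1.1 pos [0.1561 0.6047 0.2163] jaw 6.84 Rz [-0.001 -1.    -0.001] open 1.0001207343008554 F [-0.1 -0.2 -0.9]
units dxyz now [  9.037   2.546 -16.117] wy -0.0039
```

drive_tool --commands '[{"dx":0.56,"dy":0,"dz":-1,"wx":0,"wy":0,"wz":0,"grip":87},{"dx":0.56,"dy":0,"dz":-1,"wx":0,"wy":0,"wz":0,"grip":87},{"dx":0.56,"dy":0,"dz":-1,"wx":0,"wy":0,"wz":0,"grip":87},{"dx":0.56,"dy":0,"dz":-1,"wx":0,"wy":0,"wz":0,"grip":87},{"dx":0.56,"dy":0,"dz":-1,"wx":0,"wy":0,"wz":0,"grip":87},{"dx":0.56,"dy":0,"dz":-1,"wx":0,"wy":0,"wz":0,"grip":87},{"dx":0.56,"dy":0,"dz":-1,"wx":0,"wy":0,"wz":0,"grip":87},{"dx":0.56,"dy":0,"dz":-1,"wx":0,"wy":0,"wz":0,"grip":87}]'

```text
time_s: 2.1
position: [0.3743, 0.3084, 0.2167]
tcp_rot: [[0.992, -0.0, -0.124], [0.124, -0.0, 0.992], [-0.0, -1.0, -0.0]]
force: [0.7, 0.6, -0.2]
opening: 0.998
```

drive_tool --commands '[{"dx":0.56,"dy":0,"dz":-1,"wx":0,"wy":0,"wz":0,"grip":87},{"dx":0.56,"dy":0,"dz":-1,"wx":0,"wy":0,"wz":0,"grip":87},{"dx":0.56,"dy":0,"dz":-1,"wx":0,"wy":0,"wz":0,"grip":87},{"dx":0.56,"dy":0,"dz":-1,"wx":0,"wy":0,"wz":0,"grip":87},{"dx":0.56,"dy":0,"dz":-1,"wx":0,"wy":0,"wz":0,"grip":87},{"dx":0.56,"dy":0,"dz":-1,"wx":0,"wy":0,"wz":0,"grip":87},{"dx":0.56,"dy":0,"dz":-0.9,"wx":0,"wy":0,"wz":0,"grip":87},{"dx":0,"dy":0,"dz":0,"wx":0,"wy":0,"wz":0,"grip":87}]'

```text
time_s: 3.1
position: [0.5656, 0.0527, 0.2165]
tcp_rot: [[0.993, 0.001, -0.12], [0.12, -0.001, 0.993], [0.001, -1.0, -0.001]]
force: [-0.0, 0.6, 0.3]
opening: 1.004
```

```bash
python3 - <<'E'
from h import *
go([*spot(CUR,.09),.115],7.19)
E
```

```text
t 3.1 pos [0.5656 0.0527 0.2165] jaw 6.9 Rz [ 0.001 -1.    -0.001] open 1.0036034369182734 F [-0.   0.6  0.3]
units dxyz now [ 0.508  2.54  -1.2  ] wy -0.0032
```

drive_tool --commands '[{"dx":0.25,"dy":0.0,"dz":-0.6,"wx":0,"wy":0,"wz":0,"grip":87},{"dx":0.25,"dy":0,"dz":-0.6,"wx":0,"wy":-0.003,"wz":0,"grip":87},{"dx":0,"dy":0.9,"dz":0,"wx":0,"wy":0,"wz":0,"grip":87},{"dx":0,"dy":0.8,"dz":0,"wx":0,"wy":0,"wz":0,"grip":87},{"dx":0,"dy":0.8,"dz":0,"wx":0,"wy":0,"wz":0,"grip":87},{"dx":0,"dy":0,"dz":0,"wx":0,"wy":0,"wz":0,"grip":87}]'

```text
time_s: 3.85
position: [0.587, 0.0105, 0.1146]
tcp_rot: [[0.992, -0.006, -0.129], [0.129, 0.001, 0.992], [-0.006, -1.0, 0.002]]
force: [-0.4, -0.3, 0.8]
opening: 1.001
```

```bash
python3 - <<'E'
from h import *
go([*spot(CUR,.09),.048],7.19)
p,d=cap('side'); cv2.imwrite('pics/s1.png',cv2.resize(p[100:270,150:340],None,fx=4,fy=3.5,interpolation=cv2.INTER_CUBIC)[...,::-1])
E
```

```text
t 3.85 pos [0.587  0.0105 0.1146] jaw 7.43 Rz [-0.006 -1.     0.002] open 1.0007492208962516 F [-0.4 -0.3  0.8]
units dxyz now [ 0.115  1.664 -0.093] wy 0.0027
```

View pics/s1.png

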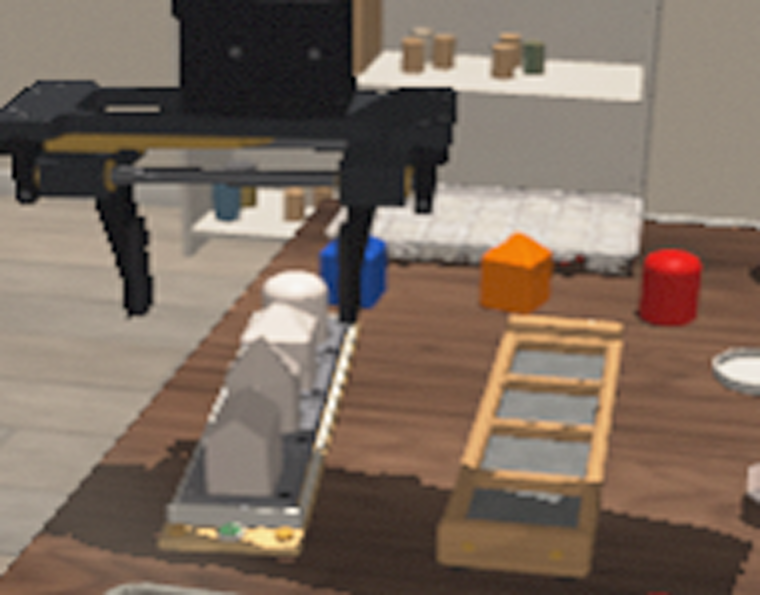

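The side crop shows the open fingers at (140,310) and (350,320) straddling the gable at (243,440), with clear air to both sides. I descend next.

drive_tool --commands '[{"dx":0.11,"dy":0.4,"dz":-0.09,"wx":0,"wy":0,"wz":0,"grip":87},{"dx":0,"dy":0.5,"dz":0,"wx":0,"wy":0,"wz":0,"grip":87},{"dx":0,"dy":0.5,"dz":0,"wx":0,"wy":0,"wz":0,"grip":87},{"dx":0,"dy":0.26,"dz":0,"wx":0,"wy":0,"wz":0,"grip":87},{"dx":0,"dy":0,"dz":0,"wx":0,"wy":0,"wz":0,"grip":87},{"dx":0,"dy":0,"dz":0,"wx":0,"wy":0,"wz":0,"grip":87}]'

```text
time_s: 4.65
position: [0.595, 0.007, 0.0513]
tcp_rot: [[0.992, 0.002, -0.129], [0.129, -0.0, 0.992], [0.002, -1.0, -0.001]]
force: [-0.5, 0.1, -0.2]
opening: 0.998
```

```bash
python3 - <<'E'
from h import *
go([*spot(CUR,.09),.048],7.19)
E
```

```text
t 4.65 pos [0.595  0.007  0.0513] jaw 7.39 Rz [ 0.002 -1.    -0.001] open 0.998373701227575 F [-0.5  0.1 -0.2]
units dxyz now [-0.081  0.083  0.022] wy 0.0022
```

drive_tool --commands '[{"dx":-0.08,"dy":0.07,"dz":0.02,"wx":0,"wy":0,"wz":0,"grip":87},{"dx":0,"dy":0,"dz":0,"wx":0,"wy":0,"wz":0,"grip":60},{"dx":0,"dy":0,"dz":0,"wx":0,"wy":0,"wz":0,"grip":45},{"dx":0,"dy":0,"dz":0,"wx":0,"wy":0,"wz":0,"grip":36},{"dx":0,"dy":0,"dz":0,"wx":0,"wy":0,"wz":0,"grip":28},{"dx":0,"dy":0,"dz":0,"wx":0,"wy":0,"wz":0,"grip":20},{"dx":0,"dy":0,"dz":0,"wx":0,"wy":0,"wz":0,"grip":20},{"dx":0,"dy":0,"dz":0,"wx":0,"wy":0,"wz":0,"grip":20}]'

```text
time_s: 5.65
position: [0.5912, 0.0076, 0.0482]
tcp_rot: [[0.992, 0.001, -0.128], [0.128, 0.0, 0.992], [0.001, -1.0, -0.0]]
force: [-3.2, 0.3, 13.9]
opening: 0.295
```

```bash
python3 - <<'E'
from h import *
go([*spot(CUR,.09),.048],7.19)
E
```

```text
t 5.65 pos [0.5912 0.0076 0.0482] jaw 7.38 Rz [ 0.001 -1.    -0.   ] open 0.29496001706784086 F [-3.2  0.3 13.9]
units dxyz now [ 0.011  0.006 -0.003] wy 0.0021
```

```bash
python3 - <<'E'
from h import *
p,d=cap('side'); cv2.imwrite('pics/s2.png',cv2.resize(p[130:250,165:285],None,fx=5,fy=5,interpolation=cv2.INTER_CUBIC)[...,::-1])
go([*spot(CUR,.09),.048],7.19)
E
```

```text
t 5.7 pos [0.5912 0.0076 0.0489] jaw 7.38 Rz [ 0.001 -1.    -0.   ] open 0.27505247255892407 F [-1.4 -0.1 13.1]
units dxyz now [ 0.01   0.022 -0.003] wy 0.0021
```

View pics/s2.png

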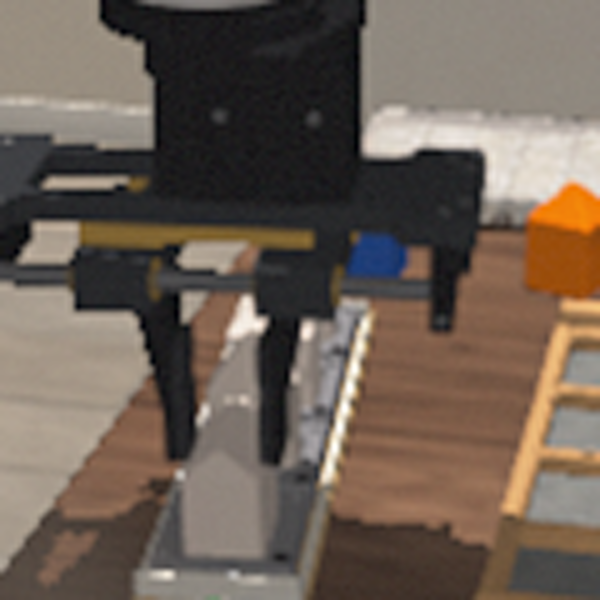

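```bash
python3 - <<'E'
from h import *
c=imaging.get_calibration('side')
R2=rz(7.19); o=spot(CUR,.09)
def pr(x,y,z):
    w=np.array([*(o+R2@[x,y]),z]); T=c['world_to_cam']; q=cv2.projectPoints(w[None],cv2.Rodrigues(T[:3,:3])[0],T[:3,3],c['mtx'],np.array(c['dist']))[0].ravel()
    return ((q-[165,130])*5).round().tolist()
for n,a in dict(apex=(0,.021,.065),eaveL=(.015,.021,.053),eaveR=(-.015,.021,.053),botR=(-.015,.021,.021),botL=(.015,.021,.021),tipL=(.015,.0095,.026),tipR=(-.015,.0095,.026),mouldfront=(0,.027,.021)).items(): print(n,pr(*a))
p,d=cap('side'); W=cloud('side',d)
for (u,v) in((178,440),(200,450),(272,440),(230,480),(235,420),(230,540)):
    i,j=int(v/5+130),int(u/5+165); print(u,v,W[i,j].round(4),p[i,j])
go([*o,.048],7.19)
E
```

```text
apex [214.0, 447.0]
eaveL [175.0, 473.0]
eaveR [255.0, 477.0]
botR [258.0, 550.0]
botL [179.0, 546.0]
tipL [184.0, 519.0]
tipR [262.0, 523.0]
mouldfront [216.0, 557.0]
178 440 [0.6066 0.0208 0.0618] [33 35 35]
200 450 [0.5969 0.021  0.0588] [124 113 108]
272 440 [0.5703 0.0182 0.0647] [25 24 24]
230 480 [0.5831 0.0286 0.0518] [146 136 128]
235 420 [0.5894 0.     0.0614] [125 114 107]
230 540 [0.584  0.0293 0.0259] [145 134 127]
t 5.75 pos [0.5912 0.0076 0.0493] jaw 7.38 Rz [ 0.001 -1.    -0.   ] open 0.26521539688290374 F [-2.3  1.3 10.8]
units dxyz now [ 0.01   0.032 -0.003] wy 0.0021
```

The fingertips appear at about z = 0.055, on the gable's roof, while the reported TCP implies 0.027. I open and measure the tips.

drive_tool --commands '[{"dx":0,"dy":0,"dz":0,"wx":0,"wy":0,"wz":0,"grip":87},{"dx":0,"dy":0,"dz":0,"wx":0,"wy":0,"wz":0,"grip":87},{"dx":0,"dy":0,"dz":0,"wx":0,"wy":0,"wz":0,"grip":87},{"dx":0,"dy":0,"dz":0,"wx":0,"wy":0,"wz":0,"grip":87},{"dx":0,"dy":0,"dz":0,"wx":0,"wy":0,"wz":0,"grip":87}]'

```text
time_s: 6.38
position: [0.5907, 0.0076, 0.0475]
tcp_rot: [[0.992, -0.0, -0.129], [0.129, 0.0, 0.992], [-0.0, -1.0, 0.0]]
force: [-0.0, 0.1, -0.4]
opening: 0.748
```

```bash
python3 - <<'E'
from h import *
o=spot(CUR,.09)
go([*o,.048],7.19); print(bot.read_state()['joint_positions'])
p,d=cap('side'); W=cloud('side',d)
L=(W-np.array([*o,0])); xy=L[...,:2]@rz(7.19)   # rack frame about gable mould
dark=(p.max(2)<70)&(abs(xy[...,1])<.02)&(abs(xy[...,0])<.075)
for s in(1,-1):
    m=dark&(xy[...,0]*s>.025)&(W[...,2]>.02); 
    for lo in np.arange(.02,.1,.005):
        k=m&(W[...,2]>=lo)&(W[...,2]<lo+.005)
        if k.sum(): print(s,round(lo,3),k.sum(),'x',xy[k][:,0].min().round(4),xy[k][:,0].max().round(4),'y',np.median(xy[k][:,1]).round(4))
cv2.imwrite('pics/s3.png',cv2.resize(p[130:250,155:305],None,fx=5,fy=5,interpolation=cv2.INTER_CUBIC)[...,::-1])
E
```

```text
t 6.38 pos [0.5907 0.0076 0.0475] jaw 7.39 Rz [-0. -1.  0.] open 0.7477236554275444 F [-0.   0.1 -0.4]
units dxyz now [ 0.022 -0.013 -0.005] wy 0.0022
[-1.00940769e+01  4.10776182e+01  9.42838318e+01 -4.10498364e-04
  4.46648817e+01 -1.74798125e+01]
1 0.05 4 x 0.0323 0.0376 y 0.0121
1 0.055 13 x 0.0304 0.0377 y 0.0102
1 0.06 17 x 0.0301 0.039 y 0.0103
1 0.065 17 x 0.0303 0.0395 y 0.0102
1 0.07 14 x 0.0301 0.039 y 0.0103
1 0.075 16 x 0.0304 0.04 y 0.011
1 0.08 17 x 0.0305 0.0418 y 0.011
1 0.085 17 x 0.0304 0.041 y 0.0125
1 0.09 19 x 0.03 0.0424 y 0.0119
1 0.095 20 x 0.0303 0.0438 y 0.0123
-1 0.05 2 x -0.0362 -0.0343 y 0.0108
-1 0.055 10 x -0.0422 -0.0344 y 0.0119
-1 0.06 9 x -0.042 -0.0364 y 0.0114
-1 0.065 10 x -0.0421 -0.0365 y 0.0118
-1 0.07 10 x -0.0426 -0.0344 y 0.0114
-1 0.075 10 x -0.0425 -0.0365 y 0.0126
-1 0.08 10 x -0.0427 -0.0367 y 0.0124
-1 0.085 14 x -0.0446 -0.035 y 0.0123
-1 0.09 16 x -0.0466 -0.0348 y 0.0124
-1 0.095 17 x -0.0465 -0.035 y 0.012
```

View pics/s3.png

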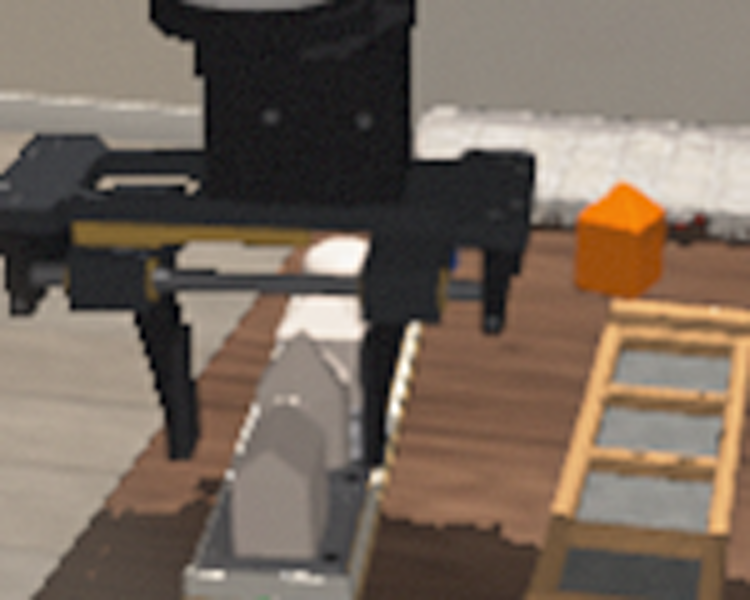

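Picture s3: fingertips at (180,455) and (375,465), about z = 0.052 by depth, so they stand about 25 mm higher than the reported TCP implies. The jaw centre is about 2 mm off in x. I descend about 25 mm in guarded steps.

drive_tool --commands '[{"dx":0.06,"dy":0.15,"dz":0,"wx":0,"wy":0,"wz":0,"grip":87},{"dx":0,"dy":0.15,"dz":0,"wx":0,"wy":0,"wz":0,"grip":87},{"dx":0,"dy":0.15,"dz":0,"wx":0,"wy":0,"wz":0,"grip":87},{"dx":0,"dy":0.1,"dz":0,"wx":0,"wy":0,"wz":0,"grip":87},{"dx":0,"dy":0,"dz":0,"wx":0,"wy":0,"wz":0,"grip":87},{"dx":0,"dy":0,"dz":0,"wx":0,"wy":0,"wz":0,"grip":87},{"dx":0,"dy":0,"dz":0,"wx":0,"wy":0,"wz":0,"grip":87}]'

```text
time_s: 7.3
position: [0.5934, 0.0078, 0.026]
tcp_rot: [[0.992, 0.001, -0.129], [0.129, -0.0, 0.992], [0.001, -1.0, -0.0]]
force: [0.1, 0.2, -0.1]
opening: 0.999
```

```bash
cat >> h.py <<'E'
def fingers(o,ang,smin=.02,zmin=.012,zmax=.1):
    p,d=cap('side'); W=cloud('side',d); xy=(W[...,:2]-o)@rz(ang); z=W[...,2]
    dark=(p.max(2)<60)&(abs(xy[...,1])<.02)&(abs(xy[...,0])<.075)&(z>zmin)&(z<zmax)
    for s in(1,-1):
        m=(dark&(xy[...,0]*s>smin)).astype(np.uint8); n,l,st,_=cv2.connectedComponentsWithStats(m)
        if n<2: print(s,'none'); continue
        k=l==1+np.argmax(st[1:,4]); q=xy[k]; print('finger',s,k.sum(),'lowest z',np.sort(z[k])[:4].round(4),'x',q[:,0].min().round(4),q[:,0].max().round(4),'y',np.median(q[:,1]).round(4))
    return p,d,W
E
python3 - <<'E'
from h import *
o=spot(CUR,.09)
go([*o,.023],7.19); fingers(o,7.19)
E
```

```text
t 7.3 pos [0.5934 0.0078 0.026 ] jaw 7.39 Rz [ 0.001 -1.    -0.   ] open 0.9988874150074605 F [ 0.1  0.2 -0.1]
units dxyz now [-0.046  0.075 -0.003] wy 0.0022
finger 1 222 lowest z [0.0343 0.0343 0.0343 0.0348] x 0.0436 0.0595 y 0.011
finger -1 154 lowest z [0.0304 0.0306 0.032  0.0323] x -0.0574 -0.0419 y 0.0119
```

drive_tool --commands '[{"dx":0,"dy":0.08,"dz":0,"wx":0,"wy":0,"wz":0,"grip":87},{"dx":0,"dy":0,"dz":0,"wx":0,"wy":0,"wz":0,"grip":20},{"dx":0,"dy":0,"dz":0,"wx":0,"wy":0,"wz":0,"grip":20},{"dx":0,"dy":0,"dz":0,"wx":0,"wy":0,"wz":0,"grip":20},{"dx":0,"dy":0,"dz":0,"wx":0,"wy":0,"wz":0,"grip":20},{"dx":0,"dy":0,"dz":0,"wx":0,"wy":0,"wz":0,"grip":20},{"dx":0,"dy":0,"dz":0,"wx":0,"wy":0,"wz":0,"grip":20},{"dx":0,"dy":0,"dz":0,"wx":0,"wy":0,"wz":0,"grip":20}]'

```text
time_s: 8.35
position: [0.5926, 0.0079, 0.0225]
tcp_rot: [[0.992, -0.001, -0.129], [0.129, 0.0, 0.992], [-0.001, -1.0, 0.0]]
force: [-2.0, 0.0, 1.1]
opening: 0.344
```

drive_tool --commands '[{"dx":0,"dy":0,"dz":0,"wx":0,"wy":0,"wz":0,"grip":20},{"dx":0,"dy":0,"dz":0,"wx":0,"wy":0,"wz":0,"grip":20}]'

```text
time_s: 8.6
position: [0.5927, 0.0079, 0.0226]
tcp_rot: [[0.992, -0.001, -0.129], [0.129, 0.0, 0.992], [-0.001, -1.0, 0.0]]
force: [-1.6, -0.7, 2.2]
opening: 0.34
```

Gripped: the opening is 29.8 mm, matching the gable's 30 mm. I lift slowly.

drive_tool --commands '[{"dx":0,"dy":-0.1,"dz":0,"wx":0,"wy":0,"wz":0,"grip":20},{"dx":0,"dy":-0.2,"dz":0,"wx":0,"wy":0,"wz":0,"grip":20},{"dx":0,"dy":-0.3,"dz":0,"wx":0,"wy":0,"wz":0,"grip":20},{"dx":0,"dy":-0.3,"dz":0,"wx":0,"wy":0,"wz":0,"grip":20},{"dx":0,"dy":-0.1,"dz":0,"wx":0,"wy":0,"wz":0,"grip":20},{"dx":0,"dy":0,"dz":0,"wx":0,"wy":0,"wz":0,"grip":20},{"dx":0,"dy":0,"dz":0,"wx":0,"wy":0,"wz":0,"grip":20}]'

```text
time_s: 9.48
position: [0.593, 0.0079, 0.0623]
tcp_rot: [[0.992, -0.001, -0.128], [0.128, 0.0, 0.992], [-0.001, -1.0, 0.0]]
force: [-0.0, -0.3, -0.4]
opening: 0.344
```

```bash
python3 - <<'E'
from h import *
p,d=cap('side'); cv2.imwrite('pics/s4.png',cv2.resize(p[110:250,155:305],None,fx=5,fy=4,interpolation=cv2.INTER_CUBIC)[...,::-1])
go([*spot(FIN,.09),.06],1.13)
E
```

```text
t 9.53 pos [0.5929 0.0079 0.0622] jaw 7.38 Rz [-0.001 -1.     0.   ] open 0.34122508562193365 F [ 0.3 -0.1 -0.6]
units dxyz now [-3.428  0.057  0.385] wy 0.0695
```

View pics/s4.png

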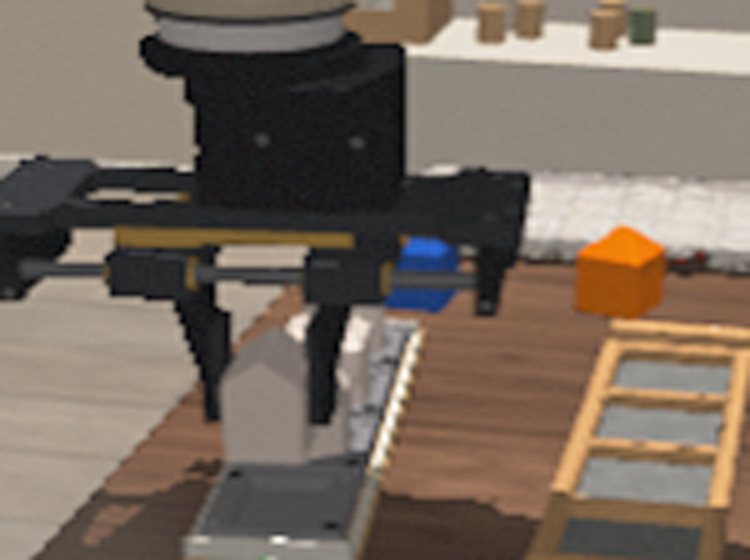

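The gable is lifted clear and upright, at (265,390) between the fingers. Next I carry it to the first pocket.

drive_tool --commands '[{"dx":-0.2,"dy":0,"dz":0,"wx":0,"wy":0,"wz":0,"grip":20},{"dx":-0.5,"dy":0,"dz":0.08,"wx":0,"wy":0,"wz":0,"grip":20},{"dx":-0.5,"dy":0,"dz":0.06,"wx":0,"wy":0,"wz":0,"grip":20},{"dx":-0.5,"dy":0,"dz":0.06,"wx":0,"wy":0,"wz":0,"grip":20},{"dx":-0.5,"dy":0,"dz":0.06,"wx":0,"wy":0,"wz":0,"grip":20},{"dx":-0.5,"dy":0,"dz":0.06,"wx":0,"wy":0,"wz":0,"grip":20},{"dx":-0.5,"dy":0,"dz":0.06,"wx":0,"wy":0,"wz":0,"grip":20},{"dx":-0.2,"dy":0,"dz":0,"wx":0,"wy":0,"wz":0,"grip":20}]'

```text
time_s: 10.52
position: [0.4544, 0.0058, 0.0625]
tcp_rot: [[0.992, -0.002, -0.128], [0.128, 0.001, 0.992], [-0.002, -1.0, 0.001]]
force: [0.5, 0.7, -1.3]
opening: 0.339
```

drive_tool --commands '[{"dx":0,"dy":0,"dz":0,"wx":0,"wy":0.035,"wz":0,"grip":20},{"dx":0,"dy":0,"dz":0,"wx":0,"wy":0.035,"wz":0,"grip":20},{"dx":0,"dy":0.2,"dz":0,"wx":0,"wy":0,"wz":0,"grip":20},{"dx":0,"dy":0.2,"dz":0,"wx":0,"wy":0,"wz":0,"grip":20},{"dx":0,"dy":0,"dz":0,"wx":0,"wy":0,"wz":0,"grip":20},{"dx":0,"dy":0,"dz":0,"wx":0,"wy":0,"wz":0,"grip":20},{"dx":0,"dy":0,"dz":0,"wx":0,"wy":0,"wz":0,"grip":20}]'

```text
time_s: 11.4
position: [0.4565, 0.0055, 0.0466]
tcp_rot: [[1.0, 0.0, -0.019], [0.019, -0.0, 1.0], [0.0, -1.0, -0.0]]
force: [0.8, 0.9, -0.8]
opening: 0.349
```

```bash
python3 - <<'E'
from h import *
p,d=cap('side'); cv2.imwrite('pics/s5.png',cv2.resize(p[110:270,220:370],None,fx=5,fy=3.7,interpolation=cv2.INTER_CUBIC)[...,::-1])
o=spot(FIN,.09)
go([*o,.0175],1.13)
W=cloud('side',d); xy=(W[...,:2]-o)@rz(1.13)
m=(p.max(2)>90)&(np.ptp(p.astype(int),axis=2)<35)&(abs(xy[...,0])<.025)&(abs(xy[...,1])<.03)&(W[...,2]>.019)&(W[...,2]<.1)
q=np.c_[xy,W[...,2]][m]; print(m.sum(),'casting rel pocket: min',q.min(0).round(4),'max',q.max(0).round(4))
E
```

```text
t 11.45 pos [0.4565 0.0055 0.0467] jaw 1.1 Rz [ 0. -1. -0.] open 0.3426913375656435 F [-0.2  0.5 -0.9]
units dxyz now [-0.041  0.73   0.004] wy -0.0004Traceback (most recent call last):
  File "<stdin>", line 7, in <module>
    res = self.concatenate(tuple(objs), axis=axis)
ValueError: all the input arrays must have same number of dimensions, but the array at index 0 has 3 dimension(s) and the array at index 1 has 2 dimension(s)
```

View pics/s5.png

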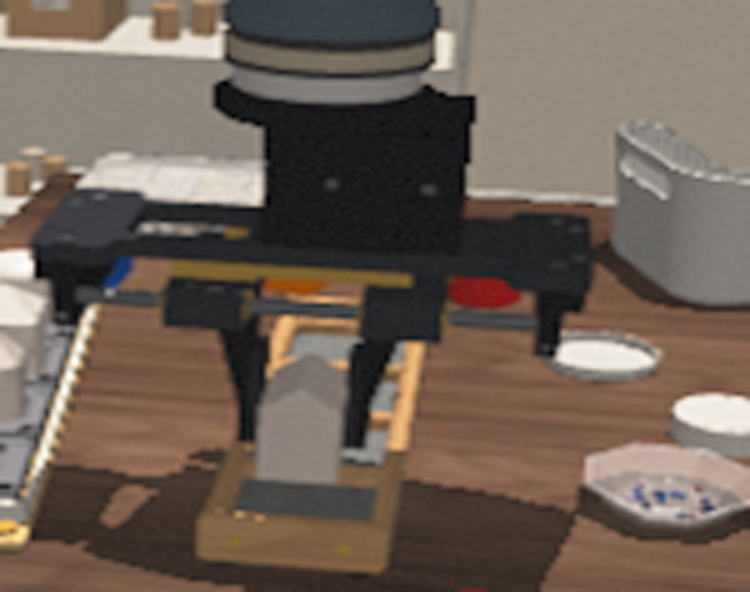

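The gable hangs upright over the left pocket (base at (300,480), pocket floor behind (305,498)). I lower it gently.

drive_tool --commands '[{"dx":0,"dy":0.2,"dz":0,"wx":0,"wy":0,"wz":0,"grip":20},{"dx":0,"dy":0.2,"dz":0,"wx":0,"wy":0,"wz":0,"grip":20},{"dx":0,"dy":0.15,"dz":0,"wx":0,"wy":0,"wz":0,"grip":20},{"dx":0,"dy":0.08,"dz":0,"wx":0,"wy":0,"wz":0,"grip":20},{"dx":0,"dy":0.03,"dz":0,"wx":0,"wy":0,"wz":0,"grip":20},{"dx":0,"dy":0,"dz":0,"wx":0,"wy":0,"wz":0,"grip":20},{"dx":0,"dy":0,"dz":0,"wx":0,"wy":0,"wz":0,"grip":20}]'

```text
time_s: 12.32
position: [0.4565, 0.0054, 0.0203]
tcp_rot: [[1.0, 0.0, -0.019], [0.019, -0.0, 1.0], [0.0, -1.0, -0.0]]
force: [0.3, -0.1, -1.0]
opening: 0.342
```

```bash
cat >> h.py <<'E'
def cast(o,ang,zlo=.019,n='side'):
    p,d=cap(n); W=cloud(n,d); xy=(W[...,:2]-o)@rz(ang)
    m=(p.max(2)>90)&(np.ptp(p.astype(int),axis=2)<35)&(abs(xy[...,0])<.027)&(abs(xy[...,1])<.03)&(W[...,2]>zlo)&(W[...,2]<.12)
    q=np.dstack([xy,W[...,2]])[m]; print(m.sum(),'casting rel: 2%',np.percentile(q,2,0).round(4),'98%',np.percentile(q,98,0).round(4),'max z',q[:,2].max().round(4))
    return p,d
E
python3 - <<'E'
from h import *
o=spot(FIN,.09); go([*o,.0175],1.13); cast(o,1.13)
E
```

```text
t 12.32 pos [0.4565 0.0054 0.0203] jaw 1.08 Rz [ 0. -1. -0.] open 0.34154641700203014 F [ 0.3 -0.1 -1. ]
units dxyz now [-0.041  0.07   0.005] wy -0.0005
461 casting rel: 2% [-0.0138 -0.0157  0.0203] 98% [0.0154 0.0244 0.0621] max z 0.1177
```

drive_tool --commands '[{"dx":0,"dy":0.03,"dz":0,"wx":0,"wy":0,"wz":0,"grip":20},{"dx":0,"dy":0.03,"dz":0,"wx":0,"wy":0,"wz":0,"grip":20},{"dx":0,"dy":0.02,"dz":0,"wx":0,"wy":0,"wz":0,"grip":20},{"dx":0,"dy":0,"dz":0,"wx":0,"wy":0,"wz":0,"grip":20},{"dx":0,"dy":0,"dz":0,"wx":0,"wy":0,"wz":0,"grip":20}]'

```text
time_s: 13.0
position: [0.4564, 0.0054, 0.0175]
tcp_rot: [[1.0, 0.0, -0.019], [0.019, -0.0, 1.0], [0.0, -1.0, -0.0]]
force: [0.1, -0.8, 5.9]
opening: 0.342
```

Floor contact felt (about 6 N). I release and rise.

drive_tool --commands '[{"dx":0,"dy":-0.01,"dz":0,"wx":0,"wy":0,"wz":0,"grip":87},{"dx":0,"dy":0,"dz":0,"wx":0,"wy":0,"wz":0,"grip":87},{"dx":0,"dy":0,"dz":0,"wx":0,"wy":0,"wz":0,"grip":87},{"dx":0,"dy":0,"dz":0,"wx":0,"wy":0,"wz":0,"grip":87},{"dx":0,"dy":-0.4,"dz":0,"wx":0,"wy":0,"wz":0,"grip":87},{"dx":0,"dy":-0.7,"dz":0,"wx":0,"wy":0,"wz":0,"grip":87},{"dx":0,"dy":-0.8,"dz":0,"wx":0,"wy":0,"wz":0,"grip":87},{"dx":0,"dy":0,"dz":0,"wx":0,"wy":0,"wz":0,"grip":87}]'

```text
time_s: 14.0
position: [0.4579, 0.0052, 0.0951]
tcp_rot: [[1.0, 0.005, -0.019], [0.019, -0.001, 1.0], [0.005, -1.0, -0.001]]
force: [-0.1, -0.1, -0.1]
opening: 0.996
```

```bash
python3 - <<'E'
from h import *
cast(spot(FIN,.09),1.13)
b=np.array([.001,0])
go([*spot(CUR,.03)+b,.0225],7.19)
E
```

```text
436 casting rel: 2% [-0.0132 -0.0151  0.0203] 98% [0.0152 0.0242 0.0589] max z 0.0598
t 14.05 pos [0.457  0.0053 0.094 ] jaw 1.09 Rz [ 0.002 -1.    -0.001] open 0.997730642686425 F [-1.1 -0.5  0.4]
units dxyz now [ 3.546  1.797 -1.501] wy -0.0678
```

Gable stands in place (top at 0.0598, centred within about 3 mm). Next is the crystal.

drive_tool --commands '[{"dx":0.5,"dy":0,"dz":-0.2,"wx":0,"wy":0,"wz":0,"grip":87},{"dx":0.5,"dy":0,"dz":-0.2,"wx":0,"wy":0,"wz":0,"grip":87},{"dx":0.5,"dy":0,"dz":-0.22,"wx":0,"wy":0,"wz":0,"grip":87},{"dx":0.5,"dy":0,"dz":-0.22,"wx":0,"wy":0,"wz":0,"grip":87},{"dx":0.5,"dy":0,"dz":-0.22,"wx":0,"wy":0,"wz":0,"grip":87},{"dx":0.5,"dy":0,"dz":-0.22,"wx":0,"wy":0,"wz":0,"grip":87},{"dx":0.5,"dy":0,"dz":-0.22,"wx":0,"wy":-0.034,"wz":0,"grip":87},{"dx":0.04,"dy":0,"dz":0,"wx":0,"wy":-0.034,"wz":0,"grip":87}]'

```text
time_s: 15.05
position: [0.6, -0.0525, 0.0914]
tcp_rot: [[0.992, -0.001, -0.126], [0.126, 0.0, 0.992], [-0.001, -1.0, 0.0]]
force: [-0.7, 0.3, -0.3]
opening: 1.001
```

drive_tool --commands '[{"dx":0,"dy":0,"dz":0,"wx":0,"wy":0,"wz":0,"grip":87},{"dx":0,"dy":0,"dz":0,"wx":0,"wy":0,"wz":0,"grip":87},{"dx":0,"dy":0.5,"dz":0,"wx":0,"wy":0,"wz":0,"grip":87},{"dx":0,"dy":0.5,"dz":0,"wx":0,"wy":0,"wz":0,"grip":87},{"dx":0,"dy":0.4,"dz":0,"wx":0,"wy":0,"wz":0,"grip":87},{"dx":0,"dy":0,"dz":0,"wx":0,"wy":0,"wz":0,"grip":87},{"dx":0,"dy":0,"dz":0,"wx":0,"wy":0,"wz":0,"grip":87}]'

```text
time_s: 15.92
position: [0.5995, -0.0518, 0.0377]
tcp_rot: [[0.992, 0.001, -0.125], [0.125, -0.0, 0.992], [0.001, -1.0, -0.0]]
force: [1.0, -0.3, 1.1]
opening: 0.997
```

```bash
python3 - <<'E'
from h import *
go([*spot(CUR,.03)+[.001,0],.0225],7.19); fingers(spot(CUR,.03),7.19)
E
```

```text
t 15.93 pos [ 0.5995 -0.0518  0.0377] jaw 7.2 Rz [ 0.001 -1.    -0.   ] open 0.9972617571763023 F [ 1.  -0.3  1.1]
units dxyz now [ 0.016  0.379 -0.008] wy 0.0002
finger 1 171 lowest z [0.0455 0.0456 0.0458 0.0468] x 0.042 0.0582 y 0.0117
finger -1 117 lowest z [0.0447 0.0456 0.0467 0.0473] x -0.0573 -0.0446 y 0.0123
```

drive_tool --commands '[{"dx":0,"dy":0.2,"dz":0,"wx":0,"wy":0,"wz":0,"grip":87},{"dx":0,"dy":0.17,"dz":0,"wx":0,"wy":0,"wz":0,"grip":87},{"dx":0,"dy":0,"dz":0,"wx":0,"wy":0,"wz":0,"grip":25},{"dx":0,"dy":0,"dz":0,"wx":0,"wy":0,"wz":0,"grip":25},{"dx":0,"dy":0,"dz":0,"wx":0,"wy":0,"wz":0,"grip":25},{"dx":0,"dy":0,"dz":0,"wx":0,"wy":0,"wz":0,"grip":25},{"dx":0,"dy":0,"dz":0,"wx":0,"wy":0,"wz":0,"grip":25},{"dx":0,"dy":0,"dz":0,"wx":0,"wy":0,"wz":0,"grip":25}]'

```text
time_s: 16.98
position: [0.5991, -0.0518, 0.0226]
tcp_rot: [[0.992, 0.0, -0.125], [0.125, -0.0, 0.992], [0.0, -1.0, -0.0]]
force: [-0.4, -0.1, -0.3]
opening: 0.411
```

drive_tool --commands '[{"dx":0,"dy":0,"dz":0,"wx":0,"wy":0,"wz":0,"grip":25},{"dx":0,"dy":0,"dz":0,"wx":0,"wy":0,"wz":0,"grip":25},{"dx":0,"dy":0,"dz":0,"wx":0,"wy":0,"wz":0,"grip":25}]'

```text
time_s: 17.35
position: [0.5991, -0.0518, 0.0226]
tcp_rot: [[0.992, 0.0, -0.125], [0.125, -0.0, 0.992], [0.0, -1.0, -0.0]]
force: [0.5, -0.2, 0.5]
opening: 0.415
```

Crystal gripped: opening 35.9 mm against 36 mm. I lift and carry.

drive_tool --commands '[{"dx":0,"dy":-0.1,"dz":0,"wx":0,"wy":0,"wz":0,"grip":25},{"dx":0,"dy":-0.2,"dz":0,"wx":0,"wy":0,"wz":0,"grip":25},{"dx":0,"dy":-0.3,"dz":0,"wx":0,"wy":0,"wz":0,"grip":25},{"dx":0,"dy":-0.3,"dz":0,"wx":0,"wy":0,"wz":0,"grip":25},{"dx":0,"dy":-0.1,"dz":0,"wx":0,"wy":0,"wz":0,"grip":25},{"dx":0,"dy":0,"dz":0,"wx":0,"wy":0,"wz":0,"grip":25},{"dx":-0.2,"dy":0,"dz":0,"wx":0,"wy":0,"wz":0,"grip":25},{"dx":-0.4,"dy":0,"dz":0.06,"wx":0,"wy":0,"wz":0,"grip":25}]'

```text
time_s: 18.35
position: [0.5745, -0.0525, 0.0621]
tcp_rot: [[0.992, -0.0, -0.126], [0.126, 0.0, 0.992], [-0.0, -1.0, 0.0]]
force: [-1.0, 0.2, -1.3]
opening: 0.415
```

drive_tool --commands '[{"dx":-0.5,"dy":0,"dz":0.06,"wx":0,"wy":0,"wz":0,"grip":25},{"dx":-0.5,"dy":0,"dz":0.06,"wx":0,"wy":0,"wz":0,"grip":25},{"dx":-0.5,"dy":0,"dz":0.06,"wx":0,"wy":0,"wz":0,"grip":25},{"dx":-0.5,"dy":0,"dz":0.06,"wx":0,"wy":0,"wz":0,"grip":25},{"dx":-0.5,"dy":0,"dz":0.06,"wx":0,"wy":0,"wz":0,"grip":25},{"dx":-0.3,"dy":0,"dz":0,"wx":0,"wy":0,"wz":0,"grip":25},{"dx":-0.13,"dy":0,"dz":0.02,"wx":0,"wy":0.034,"wz":0,"grip":25},{"dx":0,"dy":0,"dz":0,"wx":0,"wy":0.034,"wz":0,"grip":25}]'

```text
time_s: 19.35
position: [0.4565, -0.0544, 0.0624]
tcp_rot: [[1.0, -0.001, -0.017], [0.017, 0.0, 1.0], [-0.001, -1.0, 0.0]]
force: [0.4, 0.8, -0.1]
opening: 0.411
```

drive_tool --commands '[{"dx":0,"dy":0,"dz":0,"wx":0,"wy":0,"wz":0,"grip":25},{"dx":0,"dy":0,"dz":0,"wx":0,"wy":0,"wz":0,"grip":25}]'

```text
time_s: 19.6
position: [0.4573, -0.0545, 0.0625]
tcp_rot: [[1.0, 0.0, -0.02], [0.02, -0.0, 1.0], [0.0, -1.0, -0.0]]
force: [-0.7, -0.5, -0.2]
opening: 0.41
```

```bash
python3 - <<'E'
from h import *
go([*spot(FIN,.03)+[.001,0],.0185],1.13); cast(spot(FIN,.03),1.13,.03)
E
```

```text
t 19.6 pos [ 0.4573 -0.0545  0.0625] jaw 1.13 Rz [ 0. -1. -0.] open 0.40953934251426627 F [-0.7 -0.5 -0.2]
units dxyz now [-0.005  1.1    0.003] wy -0.0
511 casting rel: 2% [-0.0166  0.0006  0.0537] 98% [0.0177 0.0226 0.1104] max z 0.1152
```

drive_tool --commands '[{"dx":0,"dy":0.3,"dz":0,"wx":0,"wy":0,"wz":0,"grip":25},{"dx":0,"dy":0.3,"dz":0,"wx":0,"wy":0,"wz":0,"grip":25},{"dx":0,"dy":0.25,"dz":0,"wx":0,"wy":0,"wz":0,"grip":25},{"dx":0,"dy":0.15,"dz":0,"wx":0,"wy":0,"wz":0,"grip":25},{"dx":0,"dy":0.06,"dz":0,"wx":0,"wy":0,"wz":0,"grip":25},{"dx":0,"dy":0.04,"dz":0,"wx":0,"wy":0,"wz":0,"grip":25},{"dx":0,"dy":0.02,"dz":0,"wx":0,"wy":0,"wz":0,"grip":25},{"dx":0,"dy":0,"dz":0,"wx":0,"wy":0,"wz":0,"grip":25}]'

```text
time_s: 20.65
position: [0.4573, -0.0544, 0.0179]
tcp_rot: [[1.0, 0.0, -0.019], [0.019, -0.0, 1.0], [0.0, -1.0, -0.0]]
force: [-0.7, -0.2, -0.2]
opening: 0.411
```

drive_tool --commands '[{"dx":0,"dy":0,"dz":0,"wx":0,"wy":0,"wz":0,"grip":25},{"dx":0,"dy":0,"dz":0,"wx":0,"wy":0,"wz":0,"grip":25}]'

```text
time_s: 20.9
position: [0.4572, -0.0544, 0.0179]
tcp_rot: [[1.0, 0.0, -0.019], [0.019, -0.0, 1.0], [0.0, -1.0, -0.0]]
force: [-0.2, -0.0, -0.7]
opening: 0.409
```

drive_tool --commands '[{"dx":0,"dy":0.015,"dz":0,"wx":0,"wy":0,"wz":0,"grip":25},{"dx":0,"dy":0.01,"dz":0,"wx":0,"wy":0,"wz":0,"grip":25},{"dx":0,"dy":0,"dz":0,"wx":0,"wy":0,"wz":0,"grip":25},{"dx":0,"dy":0,"dz":0,"wx":0,"wy":0,"wz":0,"grip":25}]'

```text
time_s: 21.4
position: [0.4572, -0.0544, 0.0176]
tcp_rot: [[1.0, 0.001, -0.019], [0.019, -0.0, 1.0], [0.001, -1.0, -0.0]]
force: [-0.2, 0.5, 7.6]
opening: 0.411
```

Contact felt (7.6 N). I release and rise.

drive_tool --commands '[{"dx":0,"dy":-0.02,"dz":0,"wx":0,"wy":0,"wz":0,"grip":87},{"dx":0,"dy":0,"dz":0,"wx":0,"wy":0,"wz":0,"grip":87},{"dx":0,"dy":0,"dz":0,"wx":0,"wy":0,"wz":0,"grip":87},{"dx":0,"dy":0,"dz":0,"wx":0,"wy":0,"wz":0,"grip":87},{"dx":0,"dy":-0.4,"dz":0,"wx":0,"wy":0,"wz":0,"grip":87},{"dx":0,"dy":-0.7,"dz":0,"wx":0,"wy":0,"wz":0,"grip":87},{"dx":0,"dy":-0.8,"dz":0,"wx":0,"wy":0,"wz":0,"grip":87},{"dx":0,"dy":0,"dz":0,"wx":0,"wy":0,"wz":0,"grip":87}]'

```text
time_s: 22.4
position: [0.4586, -0.0549, 0.0952]
tcp_rot: [[1.0, 0.005, -0.019], [0.019, -0.002, 1.0], [0.004, -1.0, -0.002]]
force: [0.1, -0.3, 0.4]
opening: 0.997
```

```bash
python3 - <<'E'
from h import *
cast(spot(FIN,.03),1.13)
go([*spot(CUR,-.03)+[.001,0],.0225],7.19)
E
```

```text
267 casting rel: 2% [-0.0165 -0.004   0.0239] 98% [0.0183 0.0206 0.0671] max z 0.0695
t 22.45 pos [ 0.4577 -0.0546  0.0942] jaw 1.09 Rz [ 0.002 -1.    -0.001] open 1.0002556790457946 F [ 0.2  0.3 -0.5]
units dxyz now [ 3.717  1.801 -1.494] wy -0.0678
```

Crystal stands in pocket 2. Next is the obelisk.

drive_tool --commands '[{"dx":0.5,"dy":0,"dz":-0.2,"wx":0,"wy":0,"wz":0,"grip":87},{"dx":0.5,"dy":0,"dz":-0.2,"wx":0,"wy":0,"wz":0,"grip":87},{"dx":0.5,"dy":0,"dz":-0.22,"wx":0,"wy":0,"wz":0,"grip":87},{"dx":0.5,"dy":0,"dz":-0.22,"wx":0,"wy":0,"wz":0,"grip":87},{"dx":0.5,"dy":0,"dz":-0.22,"wx":0,"wy":0,"wz":0,"grip":87},{"dx":0.5,"dy":0,"dz":-0.22,"wx":0,"wy":0,"wz":0,"grip":87},{"dx":0.5,"dy":0,"dz":-0.22,"wx":0,"wy":-0.034,"wz":0,"grip":87},{"dx":0.23,"dy":0,"dz":0,"wx":0,"wy":-0.034,"wz":0,"grip":87}]'

```text
time_s: 23.45
position: [0.6078, -0.1117, 0.0915]
tcp_rot: [[0.992, -0.002, -0.126], [0.126, 0.001, 0.992], [-0.002, -1.0, 0.001]]
force: [0.1, 0.4, 0.3]
opening: 1.0
```

drive_tool --commands '[{"dx":0,"dy":0,"dz":0,"wx":0,"wy":0,"wz":0,"grip":87},{"dx":0,"dy":0,"dz":0,"wx":0,"wy":0,"wz":0,"grip":87},{"dx":0,"dy":0.5,"dz":0,"wx":0,"wy":0,"wz":0,"grip":87},{"dx":0,"dy":0.5,"dz":0,"wx":0,"wy":0,"wz":0,"grip":87},{"dx":0,"dy":0.4,"dz":0,"wx":0,"wy":0,"wz":0,"grip":87},{"dx":0,"dy":0,"dz":0,"wx":0,"wy":0,"wz":0,"grip":87},{"dx":0,"dy":0,"dz":0,"wx":0,"wy":0,"wz":0,"grip":87}]'

```text
time_s: 24.32
position: [0.6077, -0.1112, 0.0379]
tcp_rot: [[0.992, 0.001, -0.125], [0.125, -0.0, 0.992], [0.001, -1.0, -0.0]]
force: [0.8, -0.1, 0.4]
opening: 0.999
```

```bash
python3 - <<'E'
from h import *
go([*spot(CUR,-.03)+[.001,0],.0225],7.19); fingers(spot(CUR,-.03),7.19)
E
```

```text
t 24.32 pos [ 0.6077 -0.1112  0.0379] jaw 7.2 Rz [ 0.001 -1.    -0.   ] open 0.998721675043222 F [ 0.8 -0.1  0.4]
units dxyz now [-0.002  0.385 -0.01 ] wy 0.0001
finger 1 138 lowest z [0.0465 0.0465 0.0471 0.0479] x 0.0424 0.058 y 0.0116
finger -1 107 lowest z [0.0455 0.0468 0.0473 0.0478] x -0.0578 -0.0439 y 0.0125
```

drive_tool --commands '[{"dx":0,"dy":0.2,"dz":0,"wx":0,"wy":0,"wz":0,"grip":87},{"dx":0,"dy":0.17,"dz":0,"wx":0,"wy":0,"wz":0,"grip":87},{"dx":0,"dy":0,"dz":0,"wx":0,"wy":0,"wz":0,"grip":25},{"dx":0,"dy":0,"dz":0,"wx":0,"wy":0,"wz":0,"grip":25},{"dx":0,"dy":0,"dz":0,"wx":0,"wy":0,"wz":0,"grip":25},{"dx":0,"dy":0,"dz":0,"wx":0,"wy":0,"wz":0,"grip":25},{"dx":0,"dy":0,"dz":0,"wx":0,"wy":0,"wz":0,"grip":25},{"dx":0,"dy":0,"dz":0,"wx":0,"wy":0,"wz":0,"grip":25}]'

```text
time_s: 25.38
position: [0.6072, -0.1111, 0.0228]
tcp_rot: [[0.992, -0.0, -0.126], [0.126, 0.0, 0.992], [-0.0, -1.0, 0.0]]
force: [-0.0, 0.2, -0.2]
opening: 0.41
```

drive_tool --commands '[{"dx":0,"dy":0,"dz":0,"wx":0,"wy":0,"wz":0,"grip":25},{"dx":0,"dy":0,"dz":0,"wx":0,"wy":0,"wz":0,"grip":25},{"dx":0,"dy":0,"dz":0,"wx":0,"wy":0,"wz":0,"grip":25}]'

```text
time_s: 25.75
position: [0.6073, -0.111, 0.0228]
tcp_rot: [[0.992, -0.0, -0.125], [0.125, 0.0, 0.992], [-0.0, -1.0, 0.0]]
force: [-0.8, -0.6, 2.2]
opening: 0.413
```

Obelisk gripped (36 mm). I lift and carry.

drive_tool --commands '[{"dx":0,"dy":-0.1,"dz":0,"wx":0,"wy":0,"wz":0,"grip":25},{"dx":0,"dy":-0.2,"dz":0,"wx":0,"wy":0,"wz":0,"grip":25},{"dx":0,"dy":-0.3,"dz":0,"wx":0,"wy":0,"wz":0,"grip":25},{"dx":0,"dy":-0.3,"dz":0,"wx":0,"wy":0,"wz":0,"grip":25},{"dx":0,"dy":-0.1,"dz":0,"wx":0,"wy":0,"wz":0,"grip":25},{"dx":0,"dy":0,"dz":0,"wx":0,"wy":0,"wz":0,"grip":25},{"dx":-0.2,"dy":0,"dz":0,"wx":0,"wy":0,"wz":0,"grip":25},{"dx":-0.4,"dy":0,"dz":0.06,"wx":0,"wy":0,"wz":0,"grip":25}]'

```text
time_s: 26.75
position: [0.5828, -0.1118, 0.0623]
tcp_rot: [[0.992, -0.0, -0.126], [0.126, 0.0, 0.992], [-0.0, -1.0, 0.0]]
force: [0.0, -1.1, -0.4]
opening: 0.412
```

drive_tool --commands '[{"dx":-0.5,"dy":0,"dz":0.06,"wx":0,"wy":0,"wz":0,"grip":25},{"dx":-0.5,"dy":0,"dz":0.06,"wx":0,"wy":0,"wz":0,"grip":25},{"dx":-0.5,"dy":0,"dz":0.06,"wx":0,"wy":0,"wz":0,"grip":25},{"dx":-0.5,"dy":0,"dz":0.06,"wx":0,"wy":0,"wz":0,"grip":25},{"dx":-0.5,"dy":0,"dz":0.06,"wx":0,"wy":0,"wz":0,"grip":25},{"dx":-0.4,"dy":0,"dz":0,"wx":0,"wy":0,"wz":0,"grip":25},{"dx":-0.2,"dy":0,"dz":0.02,"wx":0,"wy":0.034,"wz":0,"grip":25},{"dx":0,"dy":0,"dz":0,"wx":0,"wy":0.034,"wz":0,"grip":25}]'

```text
time_s: 27.75
position: [0.4574, -0.1145, 0.0626]
tcp_rot: [[1.0, -0.001, -0.017], [0.017, 0.001, 1.0], [-0.001, -1.0, 0.001]]
force: [0.7, -1.0, -1.2]
opening: 0.413
```

drive_tool --commands '[{"dx":0,"dy":0,"dz":0,"wx":0,"wy":0,"wz":0,"grip":25},{"dx":0,"dy":0,"dz":0,"wx":0,"wy":0,"wz":0,"grip":25}]'

```text
time_s: 28.0
position: [0.4587, -0.1147, 0.0627]
tcp_rot: [[1.0, 0.0, -0.02], [0.02, -0.0, 1.0], [0.0, -1.0, -0.0]]
force: [0.4, -0.6, -0.9]
opening: 0.408
```

```bash
python3 - <<'E'
from h import *
go([*spot(FIN,-.03)+[.001,0],.0178],1.13); cast(spot(FIN,-.03),1.13,.03)
E
```

```text
t 28.0 pos [ 0.4587 -0.1147  0.0627] jaw 1.13 Rz [ 0. -1. -0.] open 0.4083312806278264 F [ 0.4 -0.6 -0.9]
units dxyz now [-0.01   1.123  0.007] wy -0.0
449 casting rel: 2% [-0.0166 -0.0042  0.0537] 98% [0.018  0.0219 0.1065] max z 0.1163
```

drive_tool --commands '[{"dx":0,"dy":0.3,"dz":0,"wx":0,"wy":0,"wz":0,"grip":25},{"dx":0,"dy":0.3,"dz":0,"wx":0,"wy":0,"wz":0,"grip":25},{"dx":0,"dy":0.25,"dz":0,"wx":0,"wy":0,"wz":0,"grip":25},{"dx":0,"dy":0.15,"dz":0,"wx":0,"wy":0,"wz":0,"grip":25},{"dx":0,"dy":0.07,"dz":0,"wx":0,"wy":0,"wz":0,"grip":25},{"dx":0,"dy":0.04,"dz":0,"wx":0,"wy":0,"wz":0,"grip":25},{"dx":0,"dy":0.02,"dz":0,"wx":0,"wy":0,"wz":0,"grip":25},{"dx":0,"dy":0,"dz":0,"wx":0,"wy":0,"wz":0,"grip":25}]'

```text
time_s: 29.05
position: [0.4589, -0.1146, 0.0178]
tcp_rot: [[1.0, 0.001, -0.019], [0.019, -0.0, 1.0], [0.001, -1.0, -0.0]]
force: [-0.1, 0.3, -1.2]
opening: 0.409
```

drive_tool --commands '[{"dx":0,"dy":0,"dz":0,"wx":0,"wy":0,"wz":0,"grip":25},{"dx":0,"dy":0,"dz":0,"wx":0,"wy":0,"wz":0,"grip":25}]'

```text
time_s: 29.3
position: [0.4589, -0.1147, 0.0178]
tcp_rot: [[1.0, 0.001, -0.019], [0.019, -0.0, 1.0], [0.001, -1.0, -0.0]]
force: [-0.3, 0.2, 1.5]
opening: 0.413
```

drive_tool --commands '[{"dx":0,"dy":0.015,"dz":0,"wx":0,"wy":0,"wz":0,"grip":25},{"dx":0,"dy":0,"dz":0,"wx":0,"wy":0,"wz":0,"grip":25},{"dx":0,"dy":0,"dz":0,"wx":0,"wy":0,"wz":0,"grip":25}]'

```text
time_s: 29.68
position: [0.4589, -0.1146, 0.0178]
tcp_rot: [[1.0, 0.001, -0.019], [0.019, -0.0, 1.0], [0.001, -1.0, -0.0]]
force: [-0.9, 0.2, 8.2]
opening: 0.411
```

Contact. I release and rise.

drive_tool --commands '[{"dx":0,"dy":-0.02,"dz":0,"wx":0,"wy":0,"wz":0,"grip":87},{"dx":0,"dy":0,"dz":0,"wx":0,"wy":0,"wz":0,"grip":87},{"dx":0,"dy":0,"dz":0,"wx":0,"wy":0,"wz":0,"grip":87},{"dx":0,"dy":0,"dz":0,"wx":0,"wy":0,"wz":0,"grip":87},{"dx":0,"dy":-0.4,"dz":0,"wx":0,"wy":0,"wz":0,"grip":87},{"dx":0,"dy":-0.7,"dz":0,"wx":0,"wy":0,"wz":0,"grip":87},{"dx":0,"dy":-0.8,"dz":0,"wx":0,"wy":0,"wz":0,"grip":87},{"dx":0,"dy":0,"dz":0,"wx":0,"wy":0,"wz":0,"grip":87}]'

```text
time_s: 30.68
position: [0.4601, -0.1152, 0.0955]
tcp_rot: [[1.0, 0.004, -0.019], [0.019, -0.002, 1.0], [0.004, -1.0, -0.002]]
force: [0.3, 0.6, -0.4]
opening: 0.998
```

```bash
python3 - <<'E'
from h import *
cast(spot(FIN,-.03),1.13)
go([*spot(CUR,-.09)+[.001,0],.0225],7.19)
E
```

```text
211 casting rel: 2% [-0.016  -0.0094  0.0298] 98% [0.0189 0.021  0.0626] max z 0.0647
t 30.73 pos [ 0.4592 -0.1148  0.0944] jaw 1.09 Rz [ 0.002 -1.    -0.001] open 0.9950184868292867 F [ 0.3  0.4 -0.8]
units dxyz now [ 3.868  1.806 -1.479] wy -0.0678
```

Obelisk stands in pocket 3. Last is the dome.

drive_tool --commands '[{"dx":0.5,"dy":0,"dz":-0.2,"wx":0,"wy":0,"wz":0,"grip":87},{"dx":0.55,"dy":0,"dz":-0.2,"wx":0,"wy":0,"wz":0,"grip":87},{"dx":0.55,"dy":0,"dz":-0.22,"wx":0,"wy":0,"wz":0,"grip":87},{"dx":0.5,"dy":0,"dz":-0.22,"wx":0,"wy":0,"wz":0,"grip":87},{"dx":0.5,"dy":0,"dz":-0.22,"wx":0,"wy":0,"wz":0,"grip":87},{"dx":0.5,"dy":0,"dz":-0.22,"wx":0,"wy":0,"wz":0,"grip":87},{"dx":0.5,"dy":0,"dz":-0.22,"wx":0,"wy":-0.034,"wz":0,"grip":87},{"dx":0.28,"dy":0,"dz":0,"wx":0,"wy":-0.034,"wz":0,"grip":87}]'

```text
time_s: 31.72
position: [0.6152, -0.1715, 0.0916]
tcp_rot: [[0.992, -0.002, -0.126], [0.126, 0.001, 0.992], [-0.002, -1.0, 0.001]]
force: [-0.1, 0.1, -0.8]
opening: 1.001
```

drive_tool --commands '[{"dx":0,"dy":0,"dz":0,"wx":0,"wy":0,"wz":0,"grip":87},{"dx":0,"dy":0,"dz":0,"wx":0,"wy":0,"wz":0,"grip":87},{"dx":0,"dy":0.5,"dz":0,"wx":0,"wy":0,"wz":0,"grip":87},{"dx":0,"dy":0.5,"dz":0,"wx":0,"wy":0,"wz":0,"grip":87},{"dx":0,"dy":0.4,"dz":0,"wx":0,"wy":0,"wz":0,"grip":87},{"dx":0,"dy":0,"dz":0,"wx":0,"wy":0,"wz":0,"grip":87},{"dx":0,"dy":0,"dz":0,"wx":0,"wy":0,"wz":0,"grip":87}]'

```text
time_s: 32.6
position: [0.6153, -0.1711, 0.0379]
tcp_rot: [[0.992, 0.0, -0.125], [0.125, -0.0, 0.992], [0.0, -1.0, -0.0]]
force: [0.3, -0.2, 0.6]
opening: 0.999
```

```bash
python3 - <<'E'
from h import *
go([*spot(CUR,-.09)+[.001,0],.0225],7.19); fingers(spot(CUR,-.09),7.19)
E
```

```text
t 32.6 pos [ 0.6153 -0.1711  0.0379] jaw 7.2 Rz [ 0. -1. -0.] open 0.9988040989025463 F [ 0.3 -0.2  0.6]
units dxyz now [-0.002  0.385  0.001] wy 0.0001
finger 1 114 lowest z [0.0458 0.0469 0.0476 0.0481] x 0.0426 0.0574 y 0.0114
finger -1 87 lowest z [0.0442 0.0455 0.0464 0.0471] x -0.0573 -0.0443 y 0.0125
```

drive_tool --commands '[{"dx":0,"dy":0.2,"dz":-0.03,"wx":0,"wy":0,"wz":0,"grip":87},{"dx":0,"dy":0.17,"dz":0,"wx":0,"wy":0,"wz":0,"grip":87},{"dx":0,"dy":0,"dz":0,"wx":0,"wy":0,"wz":0,"grip":27},{"dx":0,"dy":0,"dz":0,"wx":0,"wy":0,"wz":0,"grip":27},{"dx":0,"dy":0,"dz":0,"wx":0,"wy":0,"wz":0,"grip":27},{"dx":0,"dy":0,"dz":0,"wx":0,"wy":0,"wz":0,"grip":27},{"dx":0,"dy":0,"dz":0,"wx":0,"wy":0,"wz":0,"grip":27},{"dx":0,"dy":0,"dz":0,"wx":0,"wy":0,"wz":0,"grip":27}]'

```text
time_s: 33.65
position: [0.615, -0.1722, 0.023]
tcp_rot: [[0.992, -0.0, -0.126], [0.126, -0.0, 0.992], [-0.0, -1.0, 0.0]]
force: [-1.8, -0.5, 0.4]
opening: 0.427
```

drive_tool --commands '[{"dx":0,"dy":0,"dz":0,"wx":0,"wy":0,"wz":0,"grip":27},{"dx":0,"dy":0,"dz":0,"wx":0,"wy":0,"wz":0,"grip":27},{"dx":0,"dy":0,"dz":0,"wx":0,"wy":0,"wz":0,"grip":27}]'

```text
time_s: 34.02
position: [0.615, -0.1722, 0.023]
tcp_rot: [[0.992, -0.0, -0.125], [0.125, 0.0, 0.992], [-0.0, -1.0, 0.0]]
force: [-1.0, -0.1, 0.7]
opening: 0.428
```

drive_tool --commands '[{"dx":0,"dy":-0.1,"dz":0,"wx":0,"wy":0,"wz":0,"grip":27},{"dx":0,"dy":-0.2,"dz":0,"wx":0,"wy":0,"wz":0,"grip":27},{"dx":0,"dy":-0.3,"dz":0,"wx":0,"wy":0,"wz":0,"grip":27},{"dx":0,"dy":-0.3,"dz":0,"wx":0,"wy":0,"wz":0,"grip":27},{"dx":0,"dy":-0.1,"dz":0,"wx":0,"wy":0,"wz":0,"grip":27},{"dx":0,"dy":0,"dz":0,"wx":0,"wy":0,"wz":0,"grip":27},{"dx":0,"dy":0,"dz":0,"wx":0,"wy":0,"wz":0,"grip":27}]'

```text
time_s: 34.9
position: [0.6148, -0.172, 0.0626]
tcp_rot: [[0.992, -0.001, -0.125], [0.125, 0.0, 0.992], [-0.001, -1.0, 0.0]]
force: [0.4, 0.4, -0.9]
opening: 0.43
```

```bash
python3 - <<'E'
from h import *
p,d=cast(spot(CUR,-.09),7.19,.03); cv2.imwrite('pics/s6.png',cv2.resize(p[110:250,160:310],None,fx=5,fy=4,interpolation=cv2.INTER_CUBIC)[...,::-1])
go([*spot(FIN,-.09)+[.001,-.001],.018],1.13)
E
```

```text
363 casting rel: 2% [-0.0179 -0.0019  0.0548] 98% [0.0171 0.0227 0.102 ] max z 0.1162
t 34.95 pos [ 0.6148 -0.172   0.0625] jaw 7.21 Rz [-0.001 -1.     0.001] open 0.4304704532917361 F [ 0.1 -0.3 -1.4]
units dxyz now [-3.861  1.116  0.402] wy 0.0675
```

View pics/s6.png

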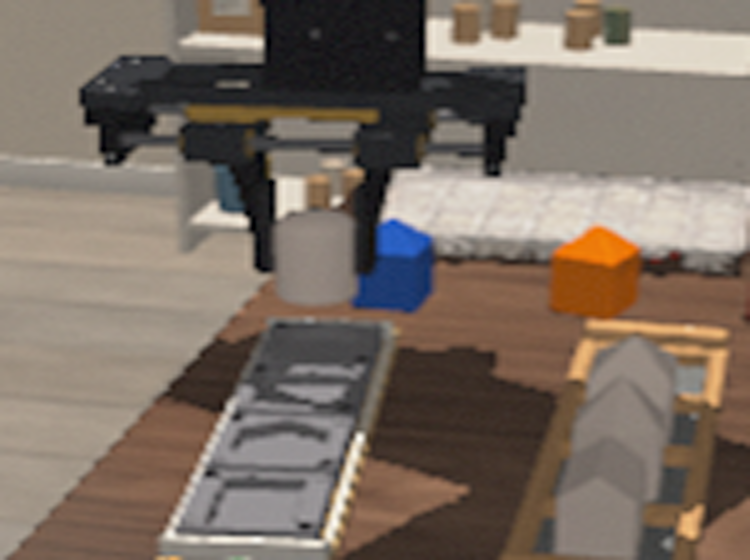

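The dome at (315,255) hangs upright above its mould, and the gable, crystal and obelisk stand in the finishing rack. I carry the dome over.

drive_tool --commands '[{"dx":-0.2,"dy":0,"dz":0,"wx":0,"wy":0,"wz":0,"grip":27},{"dx":-0.4,"dy":0,"dz":0.06,"wx":0,"wy":0,"wz":0,"grip":27},{"dx":-0.6,"dy":0,"dz":0.06,"wx":0,"wy":0,"wz":0,"grip":27},{"dx":-0.6,"dy":0,"dz":0.06,"wx":0,"wy":0,"wz":0,"grip":27},{"dx":-0.6,"dy":0,"dz":0.06,"wx":0,"wy":0,"wz":0,"grip":27},{"dx":-0.6,"dy":0,"dz":0.06,"wx":0,"wy":0,"wz":0,"grip":27},{"dx":-0.55,"dy":0,"dz":0.06,"wx":0,"wy":0,"wz":0,"grip":27},{"dx":-0.31,"dy":0,"dz":0.04,"wx":0,"wy":0.034,"wz":0,"grip":27}]'

```text
time_s: 35.95
position: [0.4579, -0.1752, 0.0629]
tcp_rot: [[0.998, -0.002, -0.07], [0.07, 0.001, 0.998], [-0.002, -1.0, 0.001]]
force: [-0.0, -0.7, -1.3]
opening: 0.423
```

drive_tool --commands '[{"dx":0,"dy":0,"dz":0,"wx":0,"wy":0.034,"wz":0,"grip":27},{"dx":0,"dy":0,"dz":0,"wx":0,"wy":0,"wz":0,"grip":27},{"dx":0,"dy":0,"dz":0,"wx":0,"wy":0,"wz":0,"grip":27}]'

```text
time_s: 36.33
position: [0.4599, -0.1757, 0.0629]
tcp_rot: [[1.0, -0.0, -0.02], [0.02, -0.0, 1.0], [-0.0, -1.0, -0.0]]
force: [0.1, 0.1, -1.1]
opening: 0.428
```

```bash
python3 - <<'E'
from h import *
cast(spot(FIN,-.09),1.13,.03)
go([*spot(FIN,-.09)+[.001,-.001],.018],1.13)
E
```

```text
380 casting rel: 2% [-0.0175 -0.0017  0.0544] 98% [0.0177 0.0224 0.1032] max z 0.1178
t 36.38 pos [ 0.46   -0.1757  0.0629] jaw 1.13 Rz [ 0. -1. -0.] open 0.4329312597585572 F [-0.5 -0.5 -2. ]
units dxyz now [-0.013  1.123  0.009] wy -0.0001
```

drive_tool --commands '[{"dx":0,"dy":0.3,"dz":0,"wx":0,"wy":0,"wz":0,"grip":27},{"dx":0,"dy":0.3,"dz":0,"wx":0,"wy":0,"wz":0,"grip":27},{"dx":0,"dy":0.25,"dz":0,"wx":0,"wy":0,"wz":0,"grip":27},{"dx":0,"dy":0.15,"dz":0,"wx":0,"wy":0,"wz":0,"grip":27},{"dx":0,"dy":0.07,"dz":0,"wx":0,"wy":0,"wz":0,"grip":27},{"dx":0,"dy":0.04,"dz":0,"wx":0,"wy":0,"wz":0,"grip":27},{"dx":0,"dy":0.02,"dz":0,"wx":0,"wy":0,"wz":0,"grip":27},{"dx":0,"dy":0,"dz":0,"wx":0,"wy":0,"wz":0,"grip":27}]'

```text
time_s: 37.38
position: [0.4601, -0.1758, 0.018]
tcp_rot: [[1.0, 0.001, -0.019], [0.019, -0.0, 1.0], [0.001, -1.0, -0.0]]
force: [-0.5, -0.2, 0.2]
opening: 0.429
```

drive_tool --commands '[{"dx":0,"dy":0.01,"dz":0,"wx":0,"wy":0,"wz":0,"grip":27},{"dx":0,"dy":0,"dz":0,"wx":0,"wy":0,"wz":0,"grip":27},{"dx":0,"dy":0,"dz":0,"wx":0,"wy":0,"wz":0,"grip":27}]'

```text
time_s: 37.75
position: [0.4601, -0.1758, 0.0179]
tcp_rot: [[1.0, 0.001, -0.019], [0.019, -0.0, 1.0], [0.001, -1.0, -0.0]]
force: [-0.5, 0.6, 6.0]
opening: 0.431
```

Contact. I release, rise and back off upward.

drive_tool --commands '[{"dx":0,"dy":-0.015,"dz":0,"wx":0,"wy":0,"wz":0,"grip":87},{"dx":0,"dy":0,"dz":0,"wx":0,"wy":0,"wz":0,"grip":87},{"dx":0,"dy":0,"dz":0,"wx":0,"wy":0,"wz":0,"grip":87},{"dx":0,"dy":0,"dz":0,"wx":0,"wy":0,"wz":0,"grip":87},{"dx":0,"dy":-0.4,"dz":0,"wx":0,"wy":0,"wz":0,"grip":87},{"dx":0,"dy":-0.8,"dz":0,"wx":0,"wy":0,"wz":0,"grip":87},{"dx":0,"dy":-0.9,"dz":0,"wx":0,"wy":0,"wz":0,"grip":87},{"dx":0,"dy":-0.9,"dz":0,"wx":0,"wy":0,"wz":0,"grip":87}]'

```text
time_s: 38.75
position: [0.4598, -0.1756, 0.14]
tcp_rot: [[1.0, 0.001, -0.019], [0.019, -0.0, 1.0], [0.001, -1.0, -0.0]]
force: [0.7, 0.1, -1.0]
opening: 0.999
```

drive_tool --commands '[{"dx":0,"dy":0,"dz":0.9,"wx":0,"wy":0,"wz":0,"grip":87},{"dx":0,"dy":0,"dz":0.9,"wx":0,"wy":0,"wz":0,"grip":87},{"dx":0.9,"dy":0,"dz":0.9,"wx":0,"wy":0,"wz":0,"grip":87},{"dx":0.9,"dy":0,"dz":0.9,"wx":0,"wy":0,"wz":0,"grip":87},{"dx":0.9,"dy":0,"dz":0.9,"wx":0,"wy":0,"wz":0,"grip":87},{"dx":0.9,"dy":0,"dz":0.9,"wx":0,"wy":0,"wz":0,"grip":87},{"dx":0.5,"dy":0,"dz":0.9,"wx":0,"wy":0,"wz":0,"grip":87},{"dx":0,"dy":0,"dz":0.5,"wx":0,"wy":0,"wz":0,"grip":87}]'

```text
time_s: 39.75
position: [0.6198, 0.1012, 0.1389]
tcp_rot: [[1.0, 0.002, -0.021], [0.021, 0.0, 1.0], [0.002, -1.0, -0.0]]
force: [-0.1, -0.3, 0.3]
opening: 0.996
```

drive_tool --commands '[{"dx":0,"dy":0,"dz":0,"wx":0,"wy":0,"wz":0,"grip":87},{"dx":0,"dy":0,"dz":0,"wx":0,"wy":0,"wz":0,"grip":87},{"dx":0,"dy":0,"dz":0,"wx":0,"wy":0,"wz":0,"grip":87}]'

```text
time_s: 40.12
position: [0.6183, 0.098, 0.1381]
tcp_rot: [[1.0, -0.0, -0.017], [0.017, -0.0, 1.0], [-0.001, -1.0, -0.0]]
force: [0.0, -0.5, -0.5]
opening: 1.002
```

```bash
python3 - <<'E'
from h import *
for y in(.09,.03,-.03,-.09): p,d=cast(spot(FIN,y),1.13,.03,'top')
cv2.imwrite('pics/t2.png',cv2.resize(p[105:250,130:310],None,fx=4.4,fy=4,interpolation=cv2.INTER_CUBIC)[...,::-1])
E
```

```text
398 casting rel: 2% [-0.0127 -0.0207  0.0392] 98% [0.0164 0.0183 0.0615] max z 0.0627
357 casting rel: 2% [-0.0151 -0.0184  0.0381] 98% [0.0191 0.0163 0.0709] max z 0.0729
399 casting rel: 2% [-0.0155 -0.0182  0.046 ] 98% [0.0191 0.0163 0.0656] max z 0.0677
348 casting rel: 2% [-0.0149 -0.0165  0.0485] 98% [0.0184 0.0168 0.0597] max z 0.0606
```

View pics/t2.png

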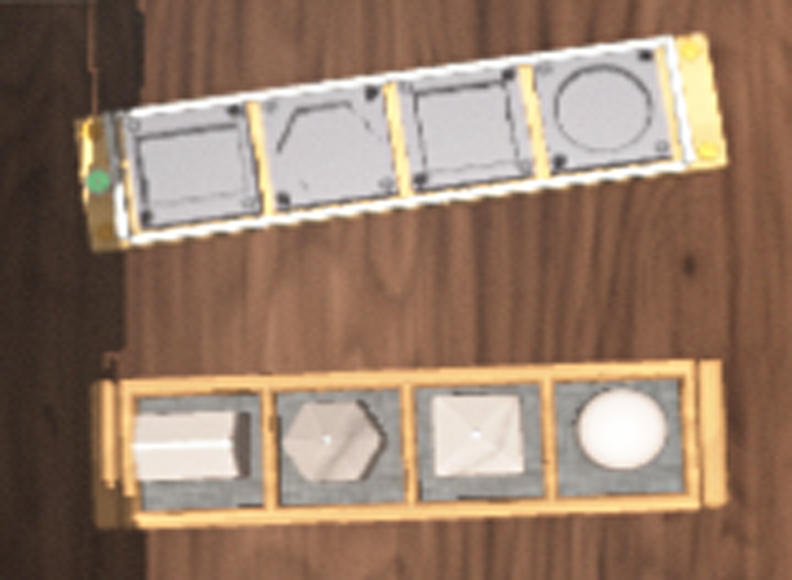

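All four moulds are empty. The gable (190,445), crystal (330,440), obelisk (478,435) and dome (622,428) stand upright in pockets 1 to 4, within about 3 mm of centre. I hand in.

```bash
python3 -c "
from rig import workorder
print(workorder.hand_in())"
```

```text
the job is handed in; nothing more can be done
None
```

All four castings were moved to the finishing rack in pouring order, left to right: gable, crystal, obelisk, dome. The job was handed in with the arm clear at about 40 s; the hand-in gave no verdict.

**Last checks:** The final top view shows every mould empty and each casting upright in its own pocket. By depth, all four centres are within about 3 mm of the pocket centres. Their tops read 61–73 mm, which matches standing on the 8 mm pocket floors to within about 3 mm. I lowered each one until the force reading showed floor contact (6–8 N), then released it.

**Disagreements:**
- The cameras showed the fingertips about 27 mm higher than the reported TCP height and the 22 mm fingertip figure imply. I did not find the cause.
- Because of this, my first close on the gable squeezed its roof, with about 14 N on the wrist. I opened, went about 25 mm lower and regripped it cleanly, and used that correction for all the castings.
- The gripper read about 37.2 mm on the 38 mm dome, but the hold was secure.

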